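# Put the mug, mouse and earbud case back on their own places

### The job

After the desk was wiped, the coffee mug, the mouse and the earbud case were put back in each other's places: put the mug upright on the middle of the cork coaster, the mouse on the middle of its mat, lying parallel to the mat's shorter edges, and the earbud case flat on the middle of the round charging pad. Set one of them down on the notebook or another clear spot while you swap, keep the mug upright throughout, and do not shift the stapler, the hole punch or the pen cup.

Things in the scene. Friction and masses are not known exactly. Their poses are not given: they have to be found in the camera images.
- mug: Loose white ceramic coffee mug, empty, 0.16 to 0.28 kg; 85 mm high, round, 66 mm wide at the rim. Origin: centre of its underside; z up its axis; its handle sticks out to +y as far as 69 mm from the axis (10 mm thick, 14 to 75 mm up), so take it across x; the wall is nearly upright. At the start it stands on the mouse mat.
- mouse: Loose grey computer mouse with a dark foot and a black wheel, about 0.1 kg; 104 mm long (x, wheel end at +x), 58 mm wide (y) with upright sides, 38 mm high at the hump. The sides are upright and firm up to 22 mm. Origin: centre of its underside. At the start it lies on the charging pad.
- case: Loose white plastic earbud case, a rounded box of about 60 g: 64 mm long (x), 46 mm wide (y), 27 mm high, edges rounded by 9 mm, so its sides are upright from 9 to 18 mm up. Origin: centre of its underside. At the start it lies on the cork coaster.
- coaster: Fixed square cork coaster, 100 x 100 mm, 6 mm thick; the mug's place. Origin: centre of its underside on the desk, z up.
- mat: Fixed grey fabric mouse mat with a dark seam, 170 mm (x) by 190 mm (y), 4 mm thick; the mouse's place. Origin: centre of its underside on the desk. The shorter, 170 mm edges run along its x axis, so the mouse's x axis is to lie along the mat's x axis, either way round.
- charger: Fixed round white wireless charging pad with a thin grey ring on top, 100 mm in diameter, 8 mm thick, flat on top; the earbud case's place. Origin: centre of its underside on the desk. A small plug and a bit of lead come out at its +x side.
- notebook: Fixed closed blue pocket notebook, 105 mm (x) by 148 mm (y), 10 mm thick, flat, with nothing on it: a good free spot. (Fixed flat clutter up to 17 mm high, such as a keyboard, papers and a ruler, lies on the desk nearer the robot than x = 0.39 m; the lamp and the folder rack stand over 0.6 m out to the left.) Origin: centre of its underside on the desk.
- stapler: Loose red stapler, a bystander; 140 mm long (x), 36 mm wide, 56 mm high. Origin: centre of its underside. Leave it where it is.
- punch: Loose stainless steel hole punch, a bystander; 85 mm (x) by 105 mm (y; its paper guide reaches 95 mm out to +y), 62 mm high. Origin: centre of its underside. Leave it where it is.
- pen_cup: Loose glass pen cup with pens, a bystander; 70 mm wide, 95 mm high, 146 mm with the pens. Origin: centre of its underside. Leave it where it is. Nothing else within 0.55 m of the desk's middle line is taller.

How it is judged:
At the end, for the whole second after the job is handed in: Mug upright on the coaster within 15 mm of its centre; mouse flat on the mat within 15 mm of its centre and 15 degrees of parallel to its shorter edges (either way round); case flat on the charging pad within 12 mm of its centre; all three released and at rest (horizontal distance between mug and coaster below 0.015 m and z of mug in the frame of coaster between 0.003 and 0.009 m and angle between each of mug, mouse, case's own z axis and vertical below 0.1 rad and horizontal distance between mouse and mat below 0.015 m and z of mouse in the frame of mat between 0.001 and 0.007 m and angle between the x axis of mouse and the x axis of mat, either way round below 0.26 rad and horizontal distance between case and charger below 0.012 m and z of case in the frame of charger between 0.005 and 0.011 m and linear speed of each of mug, mouse, case below 0.02 m/s); the robot touches nothing.
It fails at once if the mug is tipped over (angle between mug's own z axis and vertical above 0.6 rad).
It fails at once if the stapler is shifted by more than 25 mm (distance of stapler from where it was at the start of the episode above 0.025 m).
It fails at once if the hole punch is shifted by more than 25 mm (distance of punch from where it was at the start of the episode above 0.025 m).
It fails at once if the pen cup is shifted by more than 25 mm (distance of pen_cup from where it was at the start of the episode above 0.025 m).
It also fails if it takes over 112 s, if anything falls off the work surface, if the arm or the gripper's body presses on something with over 40 N, if the wrist force passes 120 N, or if a joint passes its speed limit or range.

### The arm

A 6-joint arm with a two-finger parallel gripper is mounted at the origin on the work surface. World frame = base frame: x ahead of the robot, y to its left, z up, the work surface at z = 0. Lengths are in m, angles in rad, forces in N, time in s.
With the tool pointing down it reaches from about 0.35 to 0.85 m from the base axis. Payload 8.1 kg.
Tool frame: the origin (TCP) lies at the very end of the fingers, on their centre line; the grasp point (between the pads) lies 19 mm behind it; z points along the fingers, y is the direction in which the jaws open and shut (so a half turn about z gives the same grasp; the last joint's range is limited). The gripper opens to 85 mm and grips with 20 to 120 N. Pads are 22 mm wide; open, the fingers measure 114 mm over their backs; the gripper's body (76 mm by 85 mm) begins 54 mm behind the grasp point. The pads swing forward as they close: fully open they stand 13 mm farther back than shut.
Start: joints at [-1.344, 0.13, 1.488, -0, 1.523, -0.085], TCP at [0.184, -0.571, 0.231] pointing down, gripper open.
Joint ranges: [-2.96, 2.96], [-0.89, 2.26], [0.02, 2.5], [-1.34, 4.48], [0, 2.73], [-2.66, 2.66]. Speed limits (rad/s): [2.39, 2.39, 2.79, 3.14, 3.14, 3.14].

### API

Orientations are given as a unit quaternion [w, x, y, z].
In Python, from rig import get_state, read_camera, job_done gives the robot as it stands.
- The arm moves only by the shell command python3 -m pendant 'ROWS'. ROWS is JSON, a list of rows, each an object with "delta_rot": the turn, a rotation vector about the tool's x, y, z in degrees, a list of three; "xyz": the shift along the tool's x, y, z in mm, a list of three; "jaw": the closure, from 0 (fully open) to 1 (shut). A call has 1 to 10 rows; each row shifts and turns the pose as measured when the row begins, along the tool's axes as they then stand; what a row does not reach is not made up. A row lasts 1/12 s, in which the tool goes at most 41.7 mm and 7.16 degrees, less where a joint would pass 70% of its speed; a pose out of reach is approached as far as the arm can. A call with a gripper value outside its range is refused whole. The fingers move at their own pace and stop on an object; the grip force is fixed at half the most. Time passes only in rows, so rows that do not move let the fingers close. It gives the time, the measured TCP pose, the force and the opening at its end, in the units of the state.
- get_state(): the state, without advancing time (a new reading comes with each control period).
- read_camera(name): name is "scene" or "top" or "wrist"; returns a dict with "pixels" (400x640x3 uint8, red, green, blue), "camera_matrix" (3x3 intrinsics, pixels), "R" (3x3) and "t" (3): a world point X has camera coordinates R X + t. Camera axes: x right, y down, z forward; pixel columns grow to the right and rows downward; lengths in m; the calibration is good to about 2 mm. A picture is of the moment at which its call begins. There is no depth.
- job_done(): hands the job in, once; it reports no verdict.
The state is a dict: "t": time; "qpos": joint angles; "qvel": joint speeds; "joint_torque": joint torques, N m; "tool_pos": TCP position; "ee_rot": TCP orientation; "contact_force": force on the tool from outside, world axes, zero at the start; "moment": the same for the moment, N m; "grip_width": opening from 0.0 (shut) to 1.0 (fully open).
Only numpy, scipy, OpenCV 4.12 (cv2) and the standard library are available. Lean on these libraries where they do the work, as an engineer would, in place of code of your own. Each camera call takes 0.05 s, during which the arm holds its last target. There are 200 camera calls.

## Working session

There is one attempt and no reset: what is moved stays moved. The work goes in short steps, Python scripts to look and compute and a shell command to move; the robot and the scene stay as the last step left them, time stands still between calls to the robot, and variables do not carry over. Pictures are saved under pics/ and viewed, about 12 in all and at most 16, crops included, and the job is handed in when it is done.

```bash
mkdir -p pics; ls; python3 - <<'E'
from rig import *
import cv2
print(get_state())
for n in("top","scene"):
    c=read_camera(n);cv2.imwrite(f"pics/{n}0.png",c["pixels"][:,:,::-1]);print(n,c["camera_matrix"],c["R"],c["t"])
E
```

```text
pics
{'t': 0.0, 'qpos': array([-1.34441724e+00,  1.31169208e-01,  1.48925980e+00, -3.38374711e-05,
        1.52298775e+00, -8.54139117e-02]), 'qvel': array([ 1.28886994e-03, -1.34223470e-04,  7.82256999e-07,  1.12981564e-03,
       -1.23439033e-03, -2.73503420e-03]), 'joint_torque': array([ 2.23860967e-03, -5.69397104e+01, -5.00547373e+01,  1.38757755e-04,
        1.47370639e-02,  3.42044098e-05]), 'tool_pos': array([ 0.18393981, -0.57054459,  0.23025031]), 'ee_rot': array([-9.08600913e-04,  9.87872193e-01,  1.55266538e-01, -8.10875224e-05]), 'contact_force': array([-0.2699634 ,  0.16346903,  0.09747069]), 'moment': array([-0.02249915,  0.00337941,  0.00131928]), 'grip_width': 1.0010554041839148}
top [[426.53254438   0.         314.20795917]
 [  0.         426.53254438 197.68159008]
 [  0.           0.           1.        ]] [[ 2.00654565e-02 -9.99794664e-01  2.82986568e-03]
 [-9.88364811e-01 -2.02627433e-02 -1.50746218e-01]
 [ 1.50772605e-01  2.27852014e-04 -9.88568445e-01]] [-0.01471906  0.60308836  1.18157359]
scene [[494.34554651   0.         318.91597892]
 [  0.         494.34554651 201.37501953]
 [  0.           0.           1.        ]] [[ 0.85747353  0.51432975  0.01428462]
 [ 0.39524034 -0.64064856 -0.65829666]
 [-0.32943013  0.57011782 -0.75262305]] [-0.52599936 -0.19393116  1.37353287]
```

View pics/top0.png

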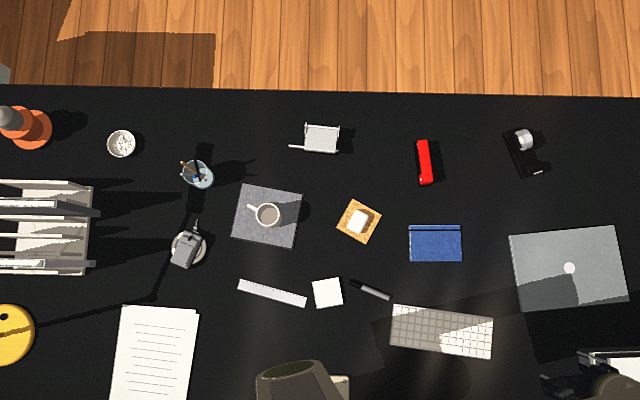

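View pics/scene0.png

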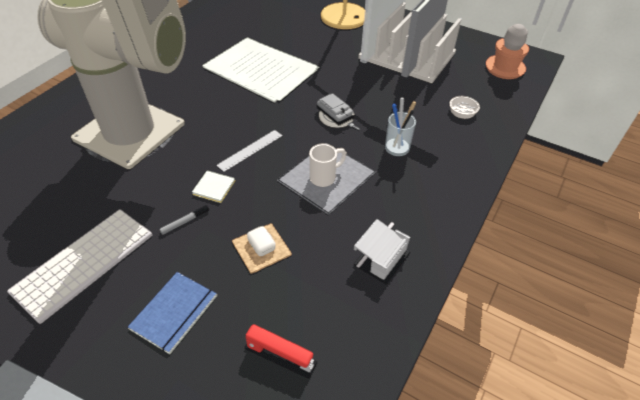

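```bash
cat > h.py <<'E'
import numpy as np,cv2
from rig import *
from scipy.spatial.transform import Rotation as Ro
def cast(c,uv,z):
    uv=np.atleast_2d(np.asarray(uv,float));K=c["camera_matrix"];R=np.array(c["R"]);t=np.array(c["t"])
    d=(np.c_[uv,np.ones(len(uv))]@np.linalg.inv(K).T)@R
    o=-R.T@t
    return (o+d*((z-o[2])/d[:,2])[:,None])[:,:2]
def blob(c,mask,roi,z):
    x0,y0,x1,y1=roi;m=np.zeros(mask.shape,np.uint8);m[y0:y1,x0:x1]=mask[y0:y1,x0:x1]
    m=cv2.morphologyEx(m,cv2.MORPH_OPEN,np.ones((2,2),np.uint8))
    n=max(cv2.findContours(m,cv2.RETR_EXTERNAL,cv2.CHAIN_APPROX_NONE)[0],key=cv2.contourArea)[:,0,:]
    w=cast(c,n,z);r=cv2.minAreaRect((w*1000).astype(np.float32))
    return n,w,r
def go(x,y,z,jaw_deg=None):
    "rows needed: shift in tool axes (mm) and yaw to bring jaw (tool y) to world angle jaw_deg (mod 180)"
    s=get_state();R=Ro.from_quat(np.roll(s["ee_rot"],-1)).as_matrix()
    d=R.T@(np.array([x,y,z])-s["tool_pos"])*1000
    a=np.degrees(np.arctan2(R[1,1],R[0,1]));out=[d.round(1),"jaw now",round(a,1),"tilt",(R[:,2]*1).round(3),"t",round(s["t"],2),"q6",s["qpos"].round(2)]
    if jaw_deg is not None: out.append(("turn about tool z",round(-(((jaw_deg-a)+90)%180-90),1)))
    print(*out)
E
python3 - <<'E'
from h import *
c=read_camera("top");p=c["pixels"];hsv=cv2.cvtColor(p,cv2.COLOR_RGB2HSV);V=hsv[...,2].astype(int);S=hsv[...,1].astype(int);H=hsv[...,0]
def pr(n,mask,roi,z):
    k,w,r=blob(c,(mask*255).astype(np.uint8),roi,z);print(n,np.round(r[0]),np.round(r[1]),round(r[2],1),"px",k.min(0),k.max(0));return k,w
pr("mat",V>60,(225,178,312,258),.004)
k,w=pr("mug",V>170,(235,190,295,240),.085)
pr("mouse",V>60,(165,215,212,272),.02)
pr("charger",V>150,(165,215,215,272),.008)
pr("coaster",(V>80)&(S>60),(330,190,390,250),.006)
pr("case",(V>150)&(S<60),(330,190,390,250),.02)
pr("nb",(H>100)&(H<130)&(S>80)&(V>60),(400,215,470,270),.010)
cv2.imwrite("pics/z1.png",cv2.resize(p[165:285,160:300,::-1],None,fx=5,fy=5,interpolation=cv2.INTER_CUBIC))
E
```

```text
mat [551. 136.] [185. 167.] 80.2 px [231 184] [303 249]
mug [543. 135.] [67. 88.] 4.8 px [248 204] [280 228]
mouse [450. 370.] [ 73. 101.] 68.6 px [171 231] [202 269]
charger [451. 378.] [62. 95.] 67.7 px [172 233] [196 267]
coaster [ 540. -137.] [102. 102.] 61.4 px [337 200] [382 244]
case [ 538. -132.] [45. 63.] 63.8 px [348 211] [369 234]
nb [ 471. -362.] [ 87. 147.] 1.2 px [411 232] [462 262]
```

View pics/z1.png

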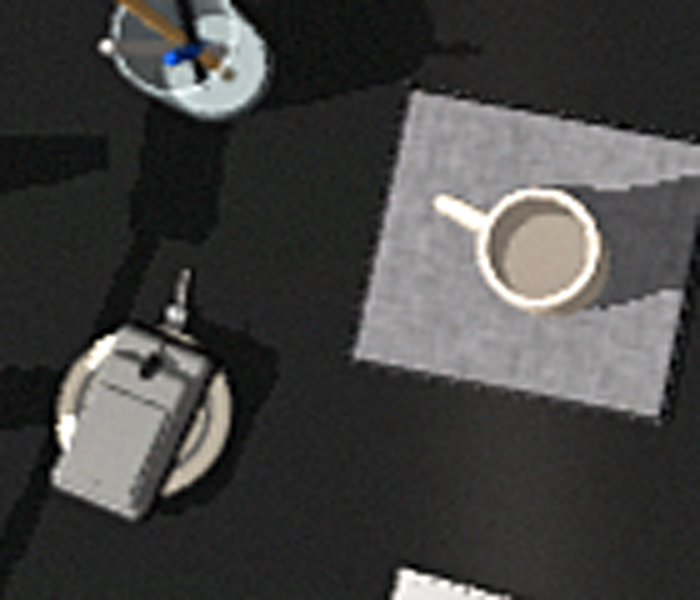

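The top view shows the mug at (268,215) on the mat, its handle at the upper left. The mouse is at (180,248) on the charger (centre about (189,247)), the case is on the coaster at (359,221), and the notebook is at (436,243). I'll move the case to the notebook first.

```bash
python3 -m pendant '[{"delta_rot":[0,0,6.5],"xyz":[0,0,0],"jaw":0},{"delta_rot":[0,0,6.5],"xyz":[0,0,0],"jaw":0},{"delta_rot":[0,0,6.5],"xyz":[0,0,0],"jaw":0},{"delta_rot":[0,0,6.5],"xyz":[0,0,0],"jaw":0},{"delta_rot":[0,0,6.5],"xyz":[0,0,0],"jaw":0},{"delta_rot":[0,0,6.5],"xyz":[0,0,0],"jaw":0},{"delta_rot":[0,0,6.5],"xyz":[0,0,0],"jaw":0},{"delta_rot":[0,0,0],"xyz":[0,0,0],"jaw":0}]'
python3 - <<'E'
from h import *
go(.538,-.132,.20,63.8)
c=read_camera("top")
print("mug rim",cast(c,[268.2,215],.089),"handle tip",cast(c,[160+437/5,165+202/5],.065),"charger",cast(c,[188.8,247.4],.008),"lead",cast(c,[160+177/5,165+300/5],.005))
k=np.array([[120,325],[215,355],[135,520],[52,485]])/5+[160,165]
w=cast(c,k,.03);print("mouse",w,w.mean(0)); print("pen",cast(c,[198,178],.05), "nb",cast(c,[[411,225],[462,225],[462,262],[411,262]],.01))
E
```

```text
t: 0.82
tool_pos: [0.1835, -0.5687, 0.2266]
ee_rot: [-0.004, 0.966, -0.257, -0.002]
contact_force: [-0.3, -0.5, 0.1]
grip_width: 0.992
[  91.  -554.9   29.4] jaw now -119.8 tilt [-0.002  0.008 -1.   ] t 0.82 q6 [-1.34  0.13  1.49  0.    1.52  0.75] ('turn about tool z', np.float64(-3.6))
mug rim [[0.54577767 0.12334873]] handle tip [[0.57442588 0.18560687]] charger [[0.45507244 0.3597839 ]] lead [[0.5209999  0.34546546]]
mouse [[0.50387949 0.37041659]
 [0.48776568 0.31474475]
 [0.39342057 0.35459206]
 [0.41210848 0.40307322]] [0.44929355 0.36070666]
pen [[0.6531737  0.33389956]] nb [[ 0.53343581 -0.28817105]
 [ 0.53647985 -0.43799407]
 [ 0.42895599 -0.43453386]
 [ 0.42598734 -0.28665053]]
```

```bash
python3 -m pendant '[{"delta_rot":[0,0,-3.6],"xyz":[6.5,-40,0],"jaw":0},{"delta_rot":[0,0,0],"xyz":[6.5,-40,0],"jaw":0},{"delta_rot":[0,0,0],"xyz":[6.5,-40,0],"jaw":0},{"delta_rot":[0,0,0],"xyz":[6.5,-40,0],"jaw":0},{"delta_rot":[0,0,0],"xyz":[6.5,-40,0],"jaw":0},{"delta_rot":[0,0,0],"xyz":[6.5,-40,0],"jaw":0},{"delta_rot":[0,0,0],"xyz":[6.5,-40,0],"jaw":0},{"delta_rot":[0,0,0],"xyz":[6.5,-40,0],"jaw":0},{"delta_rot":[0,0,0],"xyz":[6.5,-40,0],"jaw":0},{"delta_rot":[0,0,0],"xyz":[6.5,-40,0],"jaw":0}]'
python3 -c "
from h import *
go(.538,-.132,.20,63.8)"
```

```text
t: 1.7
tool_pos: [0.4114, -0.2276, 0.2257]
ee_rot: [-0.004, 0.979, -0.204, -0.002]
contact_force: [1.2, -0.8, 0.1]
grip_width: 0.997
[  78.1 -138.    26.1] jaw now -113.5 tilt [-0.003  0.008 -1.   ] t 1.7 q6 [-0.62 -0.22  1.84  0.01  1.53  1.36] ('turn about tool z', np.float64(2.7))
```

```bash
python3 -m pendant '[{"delta_rot":[0,0,2.7],"xyz":[20,-34,5],"jaw":0},{"delta_rot":[0,0,0],"xyz":[20,-34,5],"jaw":0},{"delta_rot":[0,0,0],"xyz":[20,-34,5],"jaw":0},{"delta_rot":[0,0,0],"xyz":[18,-34,5],"jaw":0.25},{"delta_rot":[0,0,0],"xyz":[0,0,0],"jaw":0.25},{"delta_rot":[0,0,0],"xyz":[0,0,0],"jaw":0.25},{"delta_rot":[0,0,0],"xyz":[0,0,0],"jaw":0.25}]'
cat > w.py <<'E'
from h import *
import sys
c=read_camera("wrist");cv2.imwrite(sys.argv[1],c["pixels"][:,:,::-1]);np.save("w.npy",c,allow_pickle=True)
E
python3 w.py pics/w1.png; python3 -c "
from h import *
go(.538,-.132,.10,63.8)
c=np.load('w.npy',allow_pickle=True).item()
print(c['R'],c['t'],c['camera_matrix'])
p=c['pixels'];hsv=cv2.cvtColor(p,cv2.COLOR_RGB2HSV);S=hsv[...,1].astype(int);V=hsv[...,2].astype(int)
for n,m,z in (('case',(V>140)&(S<50),.02),('coaster',(V>70)&(S>70),.006)):
    k,w,r=blob(c,(m*255).astype(np.uint8),(0,0,640,400),z);print(n,r,k.min(0),k.max(0))
"
```

```text
t: 2.28
tool_pos: [0.548, -0.1226, 0.2049]
ee_rot: [-0.004, 0.978, -0.207, -0.002]
contact_force: [-0.2, 0.2, -0.6]
grip_width: 0.747
[ -4.7  12.9 104.9] jaw now -114.0 tilt [-0.001  0.009 -1.   ] t 2.33 q6 [-0.32  0.04  1.63  0.01  1.47  1.67] ('turn about tool z', np.float64(2.2))
[[-0.40536274 -0.91413019 -0.0068587 ]
 [-0.8711213   0.38399419  0.30609826]
 [-0.27717996  0.13005559 -0.95197522]] [0.11072133 0.49304323 0.52076546] [[304.99279254   0.         316.70187695]
 [  0.         304.99279254 198.4736806 ]
 [  0.           0.           1.        ]]
case ((557.4221801757812, 138.938232421875), (205.78675842285156, 158.26800537109375), 80.53824615478516) [ 29 172] [210 317]
coaster ((472.13165283203125, -361.63909912109375), (89.01014709472656, 150.00436401367188), 1.420742154121399) [466  80] [619 209]
```

View pics/w1.png

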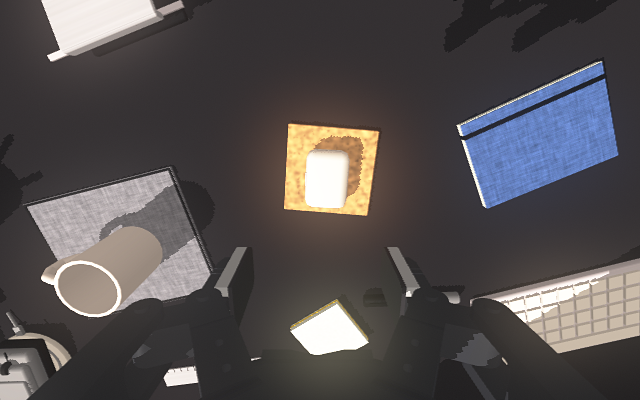

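The wrist view shows the case at (326,180) on the coaster, the mug rim at (88,289) and the mat's corners near (25,205), (173,167) and (213,288). The notebook is on the right.

```bash
python3 -c "
from h import *
c=np.load('w.npy',allow_pickle=True).item()
p=c['pixels'];hsv=cv2.cvtColor(p,cv2.COLOR_RGB2HSV);S=hsv[...,1].astype(int);V=hsv[...,2].astype(int)
for n,m,z in (('case',(V>200)&(S<40),.02),('coaster',(V>70),.006)):
    k,w,r=blob(c,(m*255).astype(np.uint8),(270,110,390,230),z);print(n,r,k.min(0),k.max(0))
"
```

```text
case ((537.4091796875, -128.19387817382812), (43.962005615234375, 61.114051818847656), 63.69475173950195) [306 154] [347 208]
coaster ((539.9503784179688, -136.30685424804688), (143.81349182128906, 138.55545043945312), 66.25824737548828) [271 111] [390 230]
```

```bash
python3 -m pendant '[{"delta_rot":[0,0,2.2],"xyz":[0,0,0],"jaw":0.25},{"delta_rot":[0,0,0],"xyz":[-6,11,30],"jaw":0.25},{"delta_rot":[0,0,0],"xyz":[0,0,40],"jaw":0.25},{"delta_rot":[0,0,0],"xyz":[0,0,40],"jaw":0.25},{"delta_rot":[0,0,0],"xyz":[0,0,30],"jaw":0.25},{"delta_rot":[0,0,0],"xyz":[0,0,0],"jaw":0.25}]'
python3 -c "
from h import *
go(.5375,-.130,.009,63.8)"
```

```text
t: 2.83
tool_pos: [0.537, -0.1383, 0.0685]
ee_rot: [-0.003, 0.974, -0.228, 0.006]
contact_force: [-1.5, 1.2, -0.0]
grip_width: 0.75
[-3.8 -7.2 59.5] jaw now -116.3 tilt [ 0.012  0.002 -1.   ] t 2.83 q6 [-0.35  0.14  1.79  0.01  1.2   1.68] ('turn about tool z', np.float64(-0.1))
```

```bash
python3 -m pendant '[{"delta_rot":[0,0,0],"xyz":[-4,-7,0],"jaw":0.25},{"delta_rot":[0,0,0],"xyz":[0,0,20],"jaw":0.25},{"delta_rot":[0,0,0],"xyz":[0,0,15],"jaw":0.25},{"delta_rot":[0,0,0],"xyz":[0,0,10],"jaw":0.25},{"delta_rot":[0,0,0],"xyz":[0,0,5],"jaw":0.25},{"delta_rot":[0,0,0],"xyz":[0,0,0],"jaw":0.25}]'
python3 -c "
from h import *
go(.5375,-.130,.009,63.8)"
```

```text
t: 3.33
tool_pos: [0.5405, -0.134, 0.0285]
ee_rot: [-0.002, 0.973, -0.229, 0.011]
contact_force: [-1.1, 0.8, -1.0]
grip_width: 0.752
[-4.9 -2.1 19.4] jaw now -116.5 tilt [ 0.023 -0.002 -1.   ] t 3.33 q6 [-0.34  0.19  1.81  0.01  1.12  1.69] ('turn about tool z', np.float64(-0.3))
```

```bash
cat >> h.py <<'E'
_go=go
def go(*a):
    _go(*a)
    s=get_state();R=Ro.from_quat(np.roll(s["ee_rot"],-1)).as_matrix()
    print("tilt fix deg (tool)",np.degrees(R.T@np.cross(R[:,2],[0,0,-1])).round(2),"grip",round(s["grip_width"]*85,1),"pos",s["tool_pos"].round(4),"F",s["contact_force"].round(1))
E
python3 -m pendant '[{"delta_rot":[-0.6,-1.2,0],"xyz":[-5,-2,6],"jaw":0.25},{"delta_rot":[0,0,0],"xyz":[0,0,8],"jaw":0.25},{"delta_rot":[0,0,0],"xyz":[0,0,5],"jaw":0.25},{"delta_rot":[0,0,0],"xyz":[0,0,0],"jaw":0.25}]'
python3 -c "
from h import *
go(.5375,-.130,.009,63.8)"
```

```text
t: 3.67
tool_pos: [0.5401, -0.1307, 0.0128]
ee_rot: [0.002, 0.973, -0.229, 0.002]
contact_force: [0.2, 0.2, 0.2]
grip_width: 0.751
[-2.6  0.5  3.8] jaw now -116.5 tilt [ 0.003 -0.004 -1.   ] t 3.67 q6 [-0.33  0.23  1.8  -0.    1.11  1.71] ('turn about tool z', np.float64(-0.3))
tilt fix deg (tool) [ 0.12 -0.27  0.  ] grip 63.8 pos [ 0.5401 -0.1307  0.0128] F [0.2 0.2 0.2]
```

```bash
python3 -m pendant '[{"delta_rot":[0,0,0],"xyz":[-3,0,4],"jaw":0.25},{"delta_rot":[0,0,0],"xyz":[0,0,1],"jaw":0.5},{"delta_rot":[0,0,0],"xyz":[0,0,0],"jaw":0.8},{"delta_rot":[0,0,0],"xyz":[0,0,0],"jaw":0.8},{"delta_rot":[0,0,0],"xyz":[0,0,0],"jaw":0.8},{"delta_rot":[0,0,0],"xyz":[0,0,0],"jaw":0.8}]'
python3 -c "
from h import *
go(.5375,-.130,.009,63.8)"
```

```text
t: 4.17
tool_pos: [0.5376, -0.1292, 0.0078]
ee_rot: [0.002, 0.973, -0.229, 0.002]
contact_force: [0.0, -1.0, -1.0]
grip_width: 0.53
[ 0.3  0.8 -1.2] jaw now -116.4 tilt [ 0.004 -0.004 -1.   ] t 4.17 q6 [-0.33  0.23  1.81 -0.    1.1   1.71] ('turn about tool z', np.float64(-0.2))
tilt fix deg (tool) [ 0.11 -0.31  0.  ] grip 45.1 pos [ 0.5376 -0.1292  0.0078] F [ 0. -1. -1.]
```

```bash
python3 -m pendant '[{"delta_rot":[0,0,0],"xyz":[0,0,-15],"jaw":0.8},{"delta_rot":[0,0,0],"xyz":[0,0,-30],"jaw":0.8},{"delta_rot":[0,0,0],"xyz":[0,0,-30],"jaw":0.8},{"delta_rot":[0,0,0],"xyz":[9,36,0],"jaw":0.8},{"delta_rot":[0,0,0],"xyz":[9,36,0],"jaw":0.8},{"delta_rot":[0,0,0],"xyz":[9,36,0],"jaw":0.8},{"delta_rot":[0,0,0],"xyz":[9,36,0],"jaw":0.8},{"delta_rot":[0,0,0],"xyz":[9,36,0],"jaw":0.8},{"delta_rot":[0,0,0],"xyz":[9,36,0],"jaw":0.8},{"delta_rot":[0,0,0],"xyz":[0,0,0],"jaw":0.8}]'
python3 -c "
from h import *
go(.481,-.362,.013,63.8)"
```

```text
t: 5.0
tool_pos: [0.4875, -0.3533, 0.0873]
ee_rot: [0.003, 0.974, -0.225, 0.003]
contact_force: [0.6, -0.4, -0.2]
grip_width: 0.525
[-2.5 10.4 74.3] jaw now -116.0 tilt [ 0.004 -0.006 -1.   ] t 5.0 q6 [-0.71  0.24  1.63 -0.    1.26  1.31] ('turn about tool z', np.float64(0.2))
tilt fix deg (tool) [ 0.23 -0.35  0.  ] grip 44.6 pos [ 0.4875 -0.3533  0.0873] F [ 0.6 -0.4 -0.2]
```

```bash
python3 -m pendant '[{"delta_rot":[0,0,0],"xyz":[-2,10,25],"jaw":0.8},{"delta_rot":[0,0,0],"xyz":[0,0,20],"jaw":0.8},{"delta_rot":[0,0,0],"xyz":[0,0,15],"jaw":0.8},{"delta_rot":[0,0,0],"xyz":[0,0,8],"jaw":0.8},{"delta_rot":[0,0,0],"xyz":[0,0,4],"jaw":0.8},{"delta_rot":[0,0,0],"xyz":[0,0,0],"jaw":0.8}]'
python3 -c "
from h import *
go(.481,-.362,.012,63.8)"
```

```text
t: 5.5
tool_pos: [0.4804, -0.3678, 0.0141]
ee_rot: [0.004, 0.974, -0.228, 0.004]
contact_force: [-0.2, 0.2, -0.5]
grip_width: 0.523
[-2.  -5.5  2. ] jaw now -116.4 tilt [ 0.006 -0.009 -1.   ] t 5.5 q6 [-0.74  0.34  1.66 -0.    1.13  1.3 ] ('turn about tool z', np.float64(-0.2))
tilt fix deg (tool) [ 0.3  -0.54  0.  ] grip 44.5 pos [ 0.4804 -0.3678  0.0141] F [-0.2  0.2 -0.5]
```

```bash
python3 -m pendant '[{"delta_rot":[0,0,0],"xyz":[0,0,2.5],"jaw":0.8},{"delta_rot":[0,0,0],"xyz":[0,0,0],"jaw":0.2},{"delta_rot":[0,0,0],"xyz":[0,0,0],"jaw":0.2},{"delta_rot":[0,0,0],"xyz":[0,0,-5],"jaw":0.1},{"delta_rot":[0.3,-0.5,0],"xyz":[0,0,-25],"jaw":0},{"delta_rot":[0,0,0],"xyz":[0,0,-40],"jaw":0},{"delta_rot":[0,0,0],"xyz":[0,0,-40],"jaw":0},{"delta_rot":[0,0,0],"xyz":[0,0,-40],"jaw":0},{"delta_rot":[0,0,0],"xyz":[0,0,-40],"jaw":0},{"delta_rot":[0,0,0],"xyz":[0,0,0],"jaw":0}]'
python3 -c "
from h import *
go(.546,.123,.2,-26)"
```

```text
t: 6.33
tool_pos: [0.4809, -0.3653, 0.2152]
ee_rot: [0.0, 0.974, -0.227, 0.001]
contact_force: [0.8, -0.6, 1.2]
grip_width: 1.0
[-157.2 -466.9   14.8] jaw now -116.2 tilt [ 0.002 -0.001 -1.   ] t 6.33 q6 [-0.73  0.15  1.5   0.    1.49  1.29] ('turn about tool z', np.float64(89.8))
tilt fix deg (tool) [ 0.   -0.14  0.  ] grip 85.0 pos [ 0.4809 -0.3653  0.2152] F [ 0.8 -0.6  1.2]
```

```bash
python3 -m pendant '[{"delta_rot":[0,0,-7],"xyz":[0,0,0],"jaw":0},{"delta_rot":[0,0,-7],"xyz":[0,0,0],"jaw":0},{"delta_rot":[0,0,-7],"xyz":[0,0,0],"jaw":0},{"delta_rot":[0,0,-7],"xyz":[0,0,0],"jaw":0},{"delta_rot":[0,0,-7],"xyz":[0,0,0],"jaw":0},{"delta_rot":[0,0,-7],"xyz":[0,0,0],"jaw":0},{"delta_rot":[0,0,-7],"xyz":[0,0,0],"jaw":0},{"delta_rot":[0,0,-7],"xyz":[0,0,0],"jaw":0},{"delta_rot":[0,0,-7],"xyz":[0,0,0],"jaw":0},{"delta_rot":[0,0,-7],"xyz":[0,0,0],"jaw":0}]'
python3 -m pendant '[{"delta_rot":[0,0,-7],"xyz":[0,0,0],"jaw":0},{"delta_rot":[0,0,-7],"xyz":[0,0,0],"jaw":0},{"delta_rot":[0,0,-5],"xyz":[0,0,0],"jaw":0},{"delta_rot":[0,0,0],"xyz":[0,0,0],"jaw":0}]'
python3 -c "
from h import *
go(.546,.123,.2,-26)"
```

```text
t: 7.17
tool_pos: [0.487, -0.3687, 0.2362]
ee_rot: [0.015, 0.923, 0.385, 0.008]
contact_force: [-0.2, -0.3, -0.1]
grip_width: 0.998
t: 7.5
tool_pos: [0.4882, -0.369, 0.2411]
ee_rot: [0.019, 0.842, 0.539, 0.006]
contact_force: [0.2, 0.1, 0.8]
grip_width: 1.0
[ 471.5 -154.4   29.8] jaw now -24.7 tilt [ 0.031 -0.026 -0.999] t 7.5 q6 [-0.73  0.12  1.48  0.    1.5  -0.3 ] ('turn about tool z', np.float64(1.3))
tilt fix deg (tool) [2.23 0.64 0.  ] grip 85.0 pos [ 0.4882 -0.369   0.2411] F [0.2 0.1 0.8]
```

```bash
python3 -m pendant '[{"delta_rot":[2.2,0.6,1.3],"xyz":[39,-12,0],"jaw":0},{"delta_rot":[0,0,0],"xyz":[39,-13,0],"jaw":0},{"delta_rot":[0,0,0],"xyz":[39,-13,0],"jaw":0},{"delta_rot":[0,0,0],"xyz":[39,-13,0],"jaw":0},{"delta_rot":[0,0,0],"xyz":[39,-13,0],"jaw":0},{"delta_rot":[0,0,0],"xyz":[39,-13,0],"jaw":0},{"delta_rot":[0,0,0],"xyz":[39,-13,0],"jaw":0},{"delta_rot":[0,0,0],"xyz":[39,-13,0],"jaw":0},{"delta_rot":[0,0,0],"xyz":[39,-13,0],"jaw":0},{"delta_rot":[0,0,0],"xyz":[0,0,0],"jaw":0}]'
python3 w.py pics/w2.png; python3 -c "
from h import *
go(.546,.123,.2,-26)"
```

```text
t: 8.33
tool_pos: [0.5443, 0.0035, 0.247]
ee_rot: [0.005, 0.859, 0.512, 0.005]
contact_force: [0.3, -0.5, -0.2]
grip_width: 1.001
[108.3 -57.3  46.4] jaw now -28.5 tilt [ 0.013 -0.007 -1.   ] t 8.38 q6 [-0.09 -0.04  1.64 -0.01  1.53  0.41] ('turn about tool z', np.float64(-2.5))
tilt fix deg (tool) [ 0.85 -0.03  0.  ] grip 84.8 pos [0.5442 0.0008 0.2472] F [ 0.1 -0.1  0.7]
```

View pics/w2.png

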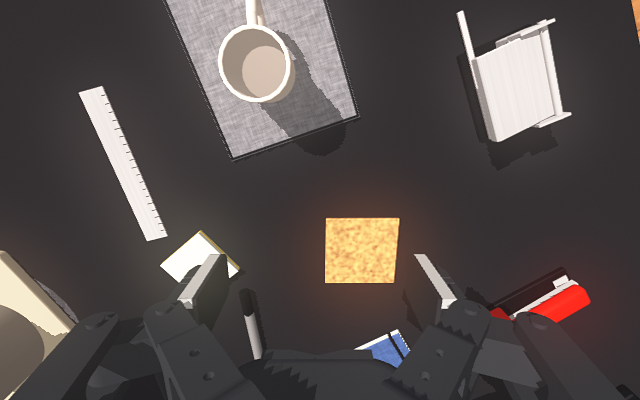

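The mug rim's centre is at about (255,64), with the handle straight up in the image, so it is square to the jaws. The coaster is empty at (361,251).

```bash
python3 -c "
from h import *
c=np.load('w.npy',allow_pickle=True).item()
print(cast(c,[[218,63],[291,66],[256,25],[254,102]],.089), 'handle',cast(c,[[253,22],[250,2]],.075))
p=c['pixels'];hsv=cv2.cvtColor(p,cv2.COLOR_RGB2HSV);S=hsv[...,1].astype(int);V=hsv[...,2].astype(int)
print(blob(c,((V>70)*255).astype(np.uint8),(310,205,415,290),.006)[2])
go(.546,.123,.2,-26)"
```

```text
[[0.52103635 0.14126205]
 [0.57746829 0.10794998]
 [0.56711061 0.15095581]
 [0.53166748 0.09747956]] handle [[0.56543609 0.15803418]
 [0.57150476 0.17275527]]
((550.34521484375, -135.89950561523438), (129.48439025878906, 151.7269287109375), 61.213356018066406)
[108.3 -57.3  46.4] jaw now -28.5 tilt [ 0.013 -0.007 -1.   ] t 8.38 q6 [-0.09 -0.04  1.64 -0.01  1.53  0.41] ('turn about tool z', np.float64(-2.5))
tilt fix deg (tool) [ 0.85 -0.03  0.  ] grip 84.8 pos [0.5442 0.0008 0.2472] F [ 0.1 -0.1  0.7]
```

```bash
python3 -m pendant '[{"delta_rot":[0.8,0,-2.5],"xyz":[0,0,0],"jaw":0},{"delta_rot":[0,0,0],"xyz":[36,-19,0],"jaw":0},{"delta_rot":[0,0,0],"xyz":[36,-19,0],"jaw":0},{"delta_rot":[0,0,0],"xyz":[36,-19,0],"jaw":0},{"delta_rot":[0,0,0],"xyz":[0,0,0],"jaw":0}]'
python3 -c "
from h import *
go(.548,.124,.12,-26)"
```

```text
t: 8.8
tool_pos: [0.5418, 0.122, 0.2499]
ee_rot: [0.002, 0.852, 0.523, 0.002]
contact_force: [-0.2, 0.7, -0.1]
grip_width: 0.994
[  4.4   3.8 129.9] jaw now -26.9 tilt [ 0.006 -0.002 -1.   ] t 8.8 q6 [ 0.13 -0.    1.59 -0.    1.55  0.6 ] ('turn about tool z', np.float64(-0.9))
tilt fix deg (tool) [ 0.35 -0.03  0.  ] grip 84.5 pos [0.5418 0.122  0.2499] F [-0.2  0.7 -0.1]
```

```bash
python3 -m pendant '[{"delta_rot":[0.3,0,-0.9],"xyz":[4,4,20],"jaw":0},{"delta_rot":[0,0,0],"xyz":[0,0,35],"jaw":0},{"delta_rot":[0,0,0],"xyz":[0,0,35],"jaw":0},{"delta_rot":[0,0,0],"xyz":[0,0,30],"jaw":0},{"delta_rot":[0,0,0],"xyz":[0,0,0],"jaw":0}]'
python3 -c "
from h import *
go(.548,.124,.037,-26)"
```

```text
t: 9.22
tool_pos: [0.5527, 0.1223, 0.133]
ee_rot: [0.004, 0.85, 0.527, 0.006]
contact_force: [-2.5, -1.2, -0.7]
grip_width: 1.001
[-1.2 -6.2 95.9] jaw now -26.4 tilt [ 0.015  0.    -1.   ] t 9.22 q6 [ 0.13  0.09  1.71 -0.    1.32  0.59] ('turn about tool z', np.float64(-0.4))
tilt fix deg (tool) [ 0.75 -0.38  0.  ] grip 85.1 pos [0.5527 0.1223 0.133 ] F [-2.5 -1.2 -0.7]
```

```bash
python3 -m pendant '[{"delta_rot":[0.8,-0.4,-0.4],"xyz":[-1,-6,0],"jaw":0},{"delta_rot":[0,0,0],"xyz":[0,0,10],"jaw":0},{"delta_rot":[0,0,0],"xyz":[0,0,10],"jaw":0},{"delta_rot":[0,0,0],"xyz":[0,0,0],"jaw":0}]'
python3 -c "
from h import *
go(.548,.124,.037,-26)"
```

```text
t: 9.55
tool_pos: [0.5486, 0.1217, 0.1164]
ee_rot: [0.0, 0.85, 0.527, 0.001]
contact_force: [-0.7, 0.2, 0.5]
grip_width: 0.996
[ 1.8 -1.7 79.4] jaw now -26.3 tilt [ 0.002 -0.    -1.   ] t 9.55 q6 [ 0.13  0.11  1.72 -0.    1.31  0.59] ('turn about tool z', np.float64(-0.3))
tilt fix deg (tool) [ 0.08 -0.04  0.  ] grip 84.7 pos [0.5486 0.1217 0.1164] F [-0.7  0.2  0.5]
```

```bash
python3 -m pendant '[{"delta_rot":[0,0,-0.3],"xyz":[2,-2,8],"jaw":0},{"delta_rot":[0,0,0],"xyz":[0,0,15],"jaw":0},{"delta_rot":[0,0,0],"xyz":[0,0,15],"jaw":0},{"delta_rot":[0.2,-0.1,0],"xyz":[0,0,15],"jaw":0},{"delta_rot":[0.2,-0.1,0],"xyz":[0,0,15],"jaw":0},{"delta_rot":[0.2,-0.1,0],"xyz":[0,0,8],"jaw":0},{"delta_rot":[0,0,0],"xyz":[0,0,0],"jaw":0}]'
python3 -c "
from h import *
go(.548,.124,.037,-26)"
```

```text
t: 10.13
tool_pos: [0.5539, 0.1258, 0.0427]
ee_rot: [-0.0, 0.848, 0.53, 0.002]
contact_force: [-0.1, -1.0, -0.2]
grip_width: 0.996
[-4.2 -4.5  5.7] jaw now -26.0 tilt [ 0.002  0.002 -1.   ] t 10.13 q6 [0.13 0.21 1.75 0.   1.17 0.59] ('turn about tool z', np.float64(-0.0))
tilt fix deg (tool) [ 0.08 -0.15  0.  ] grip 84.7 pos [0.5539 0.1258 0.0427] F [-0.1 -1.  -0.2]
```

```bash
python3 -m pendant '[{"delta_rot":[0,0,0],"xyz":[-4,-5,3],"jaw":0},{"delta_rot":[0,0,0],"xyz":[0,0,0],"jaw":0},{"delta_rot":[0,0,0],"xyz":[0,0,0],"jaw":0.5},{"delta_rot":[0,0,0],"xyz":[0,0,0],"jaw":0.5},{"delta_rot":[0,0,0],"xyz":[0,0,0],"jaw":0.5},{"delta_rot":[0,0,0],"xyz":[0,0,0],"jaw":0.5}]'
python3 w.py pics/w3.png
python3 -c "
from h import *
go(.548,.124,.037,-26)"
```

```text
t: 10.63
tool_pos: [0.5485, 0.1247, 0.0419]
ee_rot: [0.001, 0.848, 0.53, 0.003]
contact_force: [0.6, -0.5, -2.8]
grip_width: 0.746
[-0.8 -0.2  4.9] jaw now -26.0 tilt [ 0.006  0.002 -1.   ] t 10.68 q6 [0.13 0.2  1.77 0.   1.16 0.58] ('turn about tool z', np.float64(0.0))
tilt fix deg (tool) [ 0.23 -0.25  0.  ] grip 63.7 pos [0.5485 0.1246 0.0419] F [ 0.2  0.3 -2.2]
```

View pics/w3.png

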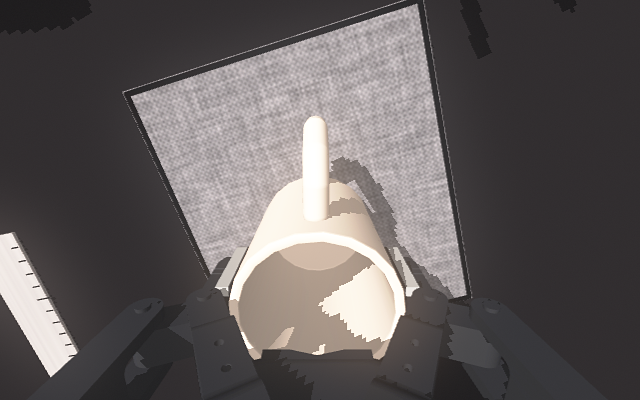

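The mug is held at 63.7 mm with the handle clear. Next I lift it and carry it to the coaster.

```bash
python3 -m pendant '[{"delta_rot":[0,0,0],"xyz":[0,0,-10],"jaw":0.5},{"delta_rot":[0,0,0],"xyz":[0,0,-15],"jaw":0.5},{"delta_rot":[0,0,0],"xyz":[0,0,-20],"jaw":0.5},{"delta_rot":[0,0,0],"xyz":[0,0,-20],"jaw":0.5},{"delta_rot":[0,0,0],"xyz":[0,0,0],"jaw":0.5}]'
python3 -c "
from h import *
go(.540,-.1365,.1,-26)"
```

```text
t: 11.1
tool_pos: [0.5458, 0.1242, 0.1091]
ee_rot: [-0.001, 0.848, 0.53, 0.0]
contact_force: [0.9, -0.8, -1.6]
grip_width: 0.742
[-236.9  109.     8.8] jaw now -26.0 tilt [ 0.     0.001 -1.   ] t 11.1 q6 [0.13 0.11 1.73 0.   1.29 0.58] ('turn about tool z', np.float64(0.0))
tilt fix deg (tool) [-0.03 -0.07  0.  ] grip 63.1 pos [0.5458 0.1242 0.1091] F [ 0.9 -0.8 -1.6]
```

```bash
python3 -m pendant '[{"delta_rot":[0,0,0],"xyz":[-14,6,0],"jaw":0.5},{"delta_rot":[0,0,0],"xyz":[-28,13,0],"jaw":0.5},{"delta_rot":[0,0,0],"xyz":[-30,14,0],"jaw":0.5},{"delta_rot":[0,0,0],"xyz":[-30,14,0],"jaw":0.5},{"delta_rot":[0,0,0],"xyz":[-30,14,0],"jaw":0.5},{"delta_rot":[0,0,0],"xyz":[-30,14,0],"jaw":0.5},{"delta_rot":[0,0,0],"xyz":[-30,14,0],"jaw":0.5},{"delta_rot":[0,0,0],"xyz":[-26,12,0],"jaw":0.5},{"delta_rot":[0,0,0],"xyz":[-12,5,0],"jaw":0.5},{"delta_rot":[0,0,0],"xyz":[0,0,0],"jaw":0.5}]'
python3 -c "
from h import *
go(.540,-.1365,.044,-26)"
```

```text
t: 11.93
tool_pos: [0.5397, -0.1378, 0.1062]
ee_rot: [-0.0, 0.846, 0.532, 0.002]
contact_force: [0.9, 0.4, -2.9]
grip_width: 0.743
[ 1.1 -0.4 62.2] jaw now -25.7 tilt [ 0.003  0.003 -1.   ] t 11.93 q6 [-0.34  0.11  1.75  0.    1.28  0.1 ] ('turn about tool z', np.float64(0.3))
tilt fix deg (tool) [ 0.1  -0.21  0.  ] grip 63.1 pos [ 0.5397 -0.1378  0.1062] F [ 0.9  0.4 -2.9]
```

```bash
python3 -m pendant '[{"delta_rot":[0,0,0],"xyz":[1,0,12],"jaw":0.5},{"delta_rot":[0,0,0],"xyz":[0,0,15],"jaw":0.5},{"delta_rot":[0.1,-0.2,0],"xyz":[0,0,12],"jaw":0.5},{"delta_rot":[0,0,0],"xyz":[0,0,8],"jaw":0.5},{"delta_rot":[0,0,0],"xyz":[0,0,5],"jaw":0.5},{"delta_rot":[0,0,0],"xyz":[0,0,0],"jaw":0.5}]'
python3 -c "
from h import *
go(.540,-.1365,.044,-26)"
```

```text
t: 12.43
tool_pos: [0.5387, -0.1334, 0.0466]
ee_rot: [-0.002, 0.846, 0.532, -0.001]
contact_force: [-0.0, 0.6, -3.1]
grip_width: 0.747
[-2.3  2.5  2.6] jaw now -25.7 tilt [-0.003  0.002 -1.   ] t 12.43 q6 [-0.34  0.18  1.78  0.    1.18  0.11] ('turn about tool z', np.float64(0.3))
tilt fix deg (tool) [-0.23 -0.04  0.  ] grip 63.5 pos [ 0.5387 -0.1334  0.0466] F [-0.   0.6 -3.1]
```

```bash
python3 -m pendant '[{"delta_rot":[0,0,0],"xyz":[-2,2,1],"jaw":0.5},{"delta_rot":[0,0,0],"xyz":[0,0,1],"jaw":0.5},{"delta_rot":[0,0,0],"xyz":[0,0,0.5],"jaw":0.5},{"delta_rot":[0,0,0],"xyz":[0,0,0],"jaw":0.5}]'
python3 -c "
from h import *
go(.540,-.1365,.044,-26)"
```

```text
t: 12.77
tool_pos: [0.5401, -0.1348, 0.044]
ee_rot: [-0.002, 0.846, 0.533, -0.001]
contact_force: [-0.1, 0.1, -2.8]
grip_width: 0.747
[-1.6  0.6 -0. ] jaw now -25.5 tilt [-0.003  0.003 -1.   ] t 12.77 q6 [-0.34  0.19  1.78  0.    1.18  0.11] ('turn about tool z', np.float64(0.5))
tilt fix deg (tool) [-0.24 -0.05  0.  ] grip 63.5 pos [ 0.5401 -0.1348  0.044 ] F [-0.1  0.1 -2.8]
```

```bash
python3 -m pendant '[{"delta_rot":[0,0,0],"xyz":[-1,0,1],"jaw":0.5},{"delta_rot":[0,0,0],"xyz":[0,0,0],"jaw":0.5}]';python3 -m pendant '[{"delta_rot":[0,0,0],"xyz":[0,0,1.5],"jaw":0.5},{"delta_rot":[0,0,0],"xyz":[0,0,0],"jaw":0.5}]'
```

```text
t: 12.93
tool_pos: [0.5405, -0.1361, 0.044]
ee_rot: [-0.001, 0.846, 0.533, -0.0]
contact_force: [0.3, 0.1, -3.5]
grip_width: 0.747
t: 13.1
tool_pos: [0.5411, -0.1365, 0.0432]
ee_rot: [-0.001, 0.846, 0.533, 0.0]
contact_force: [0.4, 0.9, -3.1]
grip_width: 0.747
```

```bash
python3 -m pendant '[{"delta_rot":[0,0,0],"xyz":[0,0,2],"jaw":0.5},{"delta_rot":[0,0,0],"xyz":[0,0,0],"jaw":0.5}]';python3 -m pendant '[{"delta_rot":[0,0,0],"xyz":[0,0,1.5],"jaw":0.5},{"delta_rot":[0,0,0],"xyz":[0,0,0],"jaw":0.5}]'; python3 w.py pics/w4.png
```

```text
t: 13.27
tool_pos: [0.5418, -0.1369, 0.0436]
ee_rot: [-0.0, 0.846, 0.533, 0.001]
contact_force: [0.2, 0.3, -2.5]
grip_width: 0.746
t: 13.43
tool_pos: [0.5426, -0.1373, 0.043]
ee_rot: [0.001, 0.846, 0.533, 0.001]
contact_force: [-0.2, 0.1, -2.8]
grip_width: 0.744
```

View pics/w4.png

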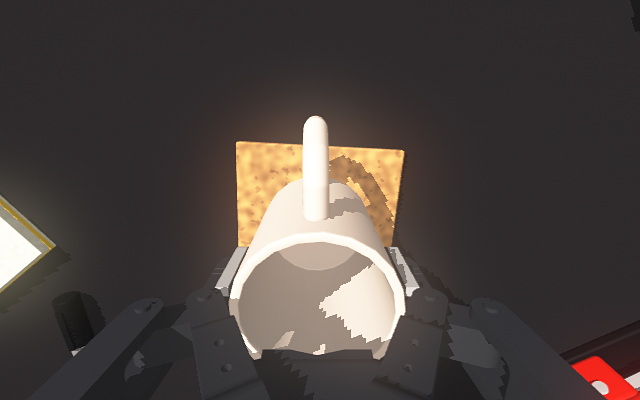

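```bash
python3 -m pendant '[{"delta_rot":[0,0,0],"xyz":[0,-1,4],"jaw":0.5},{"delta_rot":[0,0,0],"xyz":[0,0,0],"jaw":0.5}]';python3 -c "
from h import *
go(.540,-.1365,.044,-26)"
```

```text
t: 13.65
tool_pos: [0.5431, -0.1377, 0.0441]
ee_rot: [0.002, 0.846, 0.533, 0.002]
contact_force: [-0.4, -0.5, -3.1]
grip_width: 0.745
[-0.3 -3.3  0.1] jaw now -25.6 tilt [ 0.005 -0.001 -1.   ] t 13.65 q6 [-0.34  0.19  1.78  0.    1.17  0.11] ('turn about tool z', np.float64(0.4))
tilt fix deg (tool) [ 0.27 -0.06  0.  ] grip 63.3 pos [ 0.5431 -0.1377  0.0441] F [-0.4 -0.5 -3.1]
```

```bash
python3 -m pendant '[{"delta_rot":[0,0,0],"xyz":[0,0,0],"jaw":0.15},{"delta_rot":[0,0,0],"xyz":[0,0,0],"jaw":0},{"delta_rot":[0,0,0],"xyz":[0,0,0],"jaw":0},{"delta_rot":[0,0,0],"xyz":[0,0,0],"jaw":0}]'; python3 -c "
from h import *
go(.5425,-.1375,.2,-26)"
```

```text
t: 13.98
tool_pos: [0.5445, -0.1381, 0.045]
ee_rot: [0.003, 0.846, 0.533, 0.003]
contact_force: [-1.2, 1.0, -0.1]
grip_width: 0.999
[-1.00e-01 -8.00e-01 -1.55e+02] jaw now -25.6 tilt [ 0.008 -0.002 -1.   ] t 13.98 q6 [-0.34  0.19  1.78  0.    1.17  0.11] ('turn about tool z', np.float64(0.4))
tilt fix deg (tool) [ 0.45 -0.09  0.  ] grip 84.9 pos [ 0.5445 -0.1381  0.045 ] F [-1.2  1.  -0.1]
```

```bash
python3 -m pendant '[{"delta_rot":[0.4,0,0],"xyz":[0,-1,-10],"jaw":0},{"delta_rot":[0,0,0],"xyz":[0,0,-20],"jaw":0},{"delta_rot":[0,0,0],"xyz":[0,0,-30],"jaw":0},{"delta_rot":[0,0,0],"xyz":[0,0,-35],"jaw":0},{"delta_rot":[0,0,0],"xyz":[0,0,-40],"jaw":0},{"delta_rot":[0,0,0],"xyz":[0,0,-30],"jaw":0},{"delta_rot":[0,0,0],"xyz":[0,0,0],"jaw":0}]'; python3 -c "
from h import *
go(.449,.361,.2,66)"
```

```text
t: 14.57
tool_pos: [0.5389, -0.1361, 0.2088]
ee_rot: [-0.006, 0.846, 0.533, -0.004]
contact_force: [0.8, 0.4, -0.1]
grip_width: 1.002
[ 409.7 -295.4   13. ] jaw now -25.6 tilt [-0.012  0.006 -1.   ] t 14.57 q6 [-0.34  0.04  1.63  0.    1.49  0.11] ('turn about tool z', np.float64(88.4))
tilt fix deg (tool) [-0.79 -0.01  0.  ] grip 85.2 pos [ 0.5389 -0.1361  0.2088] F [ 0.8  0.4 -0.1]
```

```bash
python3 -m pendant '[{"delta_rot":[-0.8,0,0],"xyz":[33,-23,0],"jaw":0},{"delta_rot":[0,0,0],"xyz":[33,-24,0],"jaw":0},{"delta_rot":[0,0,0],"xyz":[33,-24,0],"jaw":0},{"delta_rot":[0,0,0],"xyz":[33,-24,0],"jaw":0},{"delta_rot":[0,0,0],"xyz":[33,-24,0],"jaw":0},{"delta_rot":[0,0,0],"xyz":[33,-24,0],"jaw":0},{"delta_rot":[0,0,0],"xyz":[33,-24,0],"jaw":0},{"delta_rot":[0,0,0],"xyz":[33,-24,0],"jaw":0},{"delta_rot":[0,0,0],"xyz":[33,-24,0],"jaw":0},{"delta_rot":[0,0,-7],"xyz":[33,-24,0],"jaw":0}]'; 
python3 -m pendant '[{"delta_rot":[0,0,-7],"xyz":[0,0,0],"jaw":0},{"delta_rot":[0,0,-7],"xyz":[0,0,0],"jaw":0},{"delta_rot":[0,0,-7],"xyz":[0,0,0],"jaw":0},{"delta_rot":[0,0,-7],"xyz":[0,0,0],"jaw":0},{"delta_rot":[0,0,-7],"xyz":[0,0,0],"jaw":0},{"delta_rot":[0,0,-7],"xyz":[0,0,0],"jaw":0},{"delta_rot":[0,0,-7],"xyz":[0,0,0],"jaw":0},{"delta_rot":[0,0,-7],"xyz":[0,0,0],"jaw":0},{"delta_rot":[0,0,-7],"xyz":[0,0,0],"jaw":0},{"delta_rot":[0,0,-7],"xyz":[0,0,0],"jaw":0}]'
python3 -c "
from h import *
go(.449,.361,.2,66)"
```

```text
t: 15.4
tool_pos: [0.4678, 0.267, 0.2067]
ee_rot: [0.004, 0.817, 0.577, 0.002]
contact_force: [1.2, 1.0, 0.2]
grip_width: 1.003
t: 16.23
tool_pos: [0.4614, 0.2784, 0.1983]
ee_rot: [0.001, 0.323, 0.946, -0.002]
contact_force: [0.0, 0.7, 0.3]
grip_width: 0.997
[60.3 57.8 -2.1] jaw now 52.3 tilt [ 0.    -0.004 -1.   ] t 16.23 q6 [ 0.45 -0.02  1.7  -0.    1.46 -0.46] ('turn about tool z', np.float64(-13.7))
tilt fix deg (tool) [-0.18  0.15  0.  ] grip 84.7 pos [0.4614 0.2784 0.1983] F [0.  0.7 0.3]
```

```bash
python3 -m pendant '[{"delta_rot":[0,0,-7],"xyz":[0,0,0],"jaw":0},{"delta_rot":[0,0,-4],"xyz":[0,0,0],"jaw":0},{"delta_rot":[0,0,0],"xyz":[0,0,-15],"jaw":0},{"delta_rot":[0,0,0],"xyz":[0,0,-15],"jaw":0},{"delta_rot":[0,0,0],"xyz":[0,0,0],"jaw":0}]'; python3 w.py pics/w5.png
python3 -c "
from h import *
go(.449,.361,.2,66)"
```

```text
t: 16.65
tool_pos: [0.4597, 0.2778, 0.2237]
ee_rot: [-0.002, 0.223, 0.975, -0.004]
contact_force: [0.6, -0.2, 0.5]
grip_width: 1.0
[45.5 70.8 21.5] jaw now 64.2 tilt [-0.007 -0.008 -1.   ] t 16.7 q6 [ 0.45 -0.03  1.67 -0.    1.51 -0.67] ('turn about tool z', np.float64(-1.8))
tilt fix deg (tool) [-0.58 -0.19  0.  ] grip 85.2 pos [0.4593 0.2776 0.2221] F [-0.7 -0.2 -0.8]
```

View pics/w5.png

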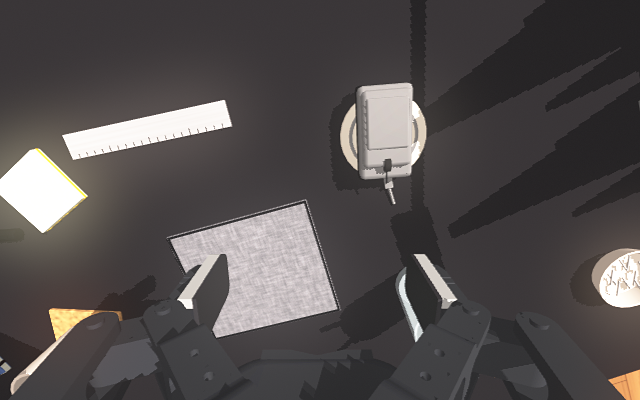

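The mouse spans columns 357–412 and rows 84–180 with its wheel end down. The charger spans columns 341–426 at row 133, the pen cup is behind the right finger (about (405,290)), and the mat is free.

```bash
python3 -c "
from h import *
c=np.load('w.npy',allow_pickle=True).item()
p=c['pixels'];V=p.max(2)
a=cast(c,[[357,92],[361,175]],.012);b=cast(c,[[412,90],[411,170]],.030)
print('L',a,'R',b, 'ang',[np.degrees(np.arctan2(*(q[0]-q[1])[::-1])) for q in (a,b)])
e=cast(c,[[384,83]],.03);f=cast(c,[[385,180]],.012);print('ends',e,f,(e+f)/2)
print('ch',cast(c,[[341,133],[426,133],[383.5,133]],.008))
m=((V>90)*255).astype(np.uint8)
print('mat',blob(c,m,(160,195,345,262),.004)[2])
print('mat corners',cast(c,[[168,238],[305,201],[340,309]],.004))
go(.449,.361,.2,66)"
```

```text
L [[0.39865566 0.35299567]
 [0.48578453 0.32019068]] R [[0.4211853  0.40272507]
 [0.49982359 0.37218642]] ang [np.float64(159.36808855303366), np.float64(158.77665339813595)]
ends [[0.40232301 0.37930368]] [[0.50369765 0.34343622]] [[0.45301033 0.36136995]]
ch [[0.43155501 0.31916718]
 [0.47381087 0.40678153]
 [0.45271218 0.36303499]]
mat ((517.3836669921875, 145.51376342773438), (183.57888793945312, 85.00420379638672), 80.25484466552734)
mat corners [[0.45644407 0.06134493]
 [0.48822194 0.24455775]
 [0.6514879  0.21798933]]
[45.5 70.8 21.5] jaw now 64.2 tilt [-0.007 -0.008 -1.   ] t 16.7 q6 [ 0.45 -0.03  1.67 -0.    1.51 -0.67] ('turn about tool z', np.float64(-1.8))
tilt fix deg (tool) [-0.58 -0.19  0.  ] grip 85.2 pos [0.4593 0.2776 0.2221] F [-0.7 -0.2 -0.8]
```

```bash
python3 -m pendant '[{"delta_rot":[-0.5,-0.2,-4.8],"xyz":[0,0,0],"jaw":0},{"delta_rot":[0,0,0],"xyz":[0,0,0],"jaw":0}]'; python3 -c "
from h import *
go(.4525,.361,.12,69)"
```

```text
t: 16.87
tool_pos: [0.459, 0.2775, 0.22]
ee_rot: [-0.001, 0.181, 0.983, -0.001]
contact_force: [-0.2, -0.4, 0.5]
grip_width: 1.001
[35.8 75.9 99.9] jaw now 69.1 tilt [-0.002 -0.001 -1.   ] t 16.87 q6 [ 0.45 -0.03  1.68 -0.    1.5  -0.76] ('turn about tool z', np.float64(0.1))
tilt fix deg (tool) [-0.11 -0.06  0.  ] grip 85.1 pos [0.459  0.2775 0.22  ] F [-0.2 -0.4  0.5]
```

```bash
python3 -m pendant '[{"delta_rot":[0,0,0],"xyz":[12,25,0],"jaw":0},{"delta_rot":[0,0,0],"xyz":[12,25,20],"jaw":0},{"delta_rot":[0,0,0],"xyz":[12,25,30],"jaw":0},{"delta_rot":[0,0,0],"xyz":[0,0,30],"jaw":0},{"delta_rot":[0,0,0],"xyz":[0,0,25],"jaw":0},{"delta_rot":[0,0,0],"xyz":[0,0,0],"jaw":0},{"delta_rot":[0,0,0],"xyz":[0,0,0],"jaw":0}]'; python3 -c "
from h import *
go(.4525,.361,.012,69)"
```

```text
t: 17.45
tool_pos: [0.4509, 0.3626, 0.106]
ee_rot: [-0.001, 0.191, 0.982, -0.002]
contact_force: [0.5, -0.1, 1.0]
grip_width: 1.004
[-2.3 -0.4 94. ] jaw now 68.0 tilt [-0.003 -0.004 -1.   ] t 17.45 q6 [ 0.59  0.17  1.68 -0.    1.3  -0.6 ] ('turn about tool z', np.float64(-1.0))
tilt fix deg (tool) [-0.27 -0.1   0.  ] grip 85.3 pos [0.4509 0.3626 0.106 ] F [ 0.5 -0.1  1. ]
```

```bash
python3 -m pendant '[{"delta_rot":[-0.3,-0.1,-1],"xyz":[-2,0,15],"jaw":0},{"delta_rot":[0,0,0],"xyz":[0,0,20],"jaw":0},{"delta_rot":[0,0,0],"xyz":[0,0,15],"jaw":0},{"delta_rot":[0,0,0],"xyz":[0,0,12],"jaw":0},{"delta_rot":[0,0,0],"xyz":[0,0,8],"jaw":0},{"delta_rot":[0,0,0],"xyz":[0,0,0],"jaw":0}]'; python3 -c "
from h import *
go(.4525,.361,.012,69)"
```

```text
t: 17.95
tool_pos: [0.457, 0.3625, 0.0408]
ee_rot: [0.003, 0.186, 0.983, 0.003]
contact_force: [-0.4, 1.0, -0.3]
grip_width: 1.002
[ 3.8 -3.2 28.8] jaw now 68.6 tilt [ 0.007  0.004 -1.   ] t 17.95 q6 [ 0.58  0.25  1.72 -0.    1.17 -0.61] ('turn about tool z', np.float64(-0.4))
tilt fix deg (tool) [0.39 0.28 0.  ] grip 85.2 pos [0.457  0.3625 0.0408] F [-0.4  1.  -0.3]
```

```bash
python3 -m pendant '[{"delta_rot":[0.4,0.3,-0.4],"xyz":[4,-3,10],"jaw":0},{"delta_rot":[0,0,0],"xyz":[0,0,10],"jaw":0},{"delta_rot":[0,0,0],"xyz":[0,0,6],"jaw":0},{"delta_rot":[0,0,0],"xyz":[0,0,3],"jaw":0},{"delta_rot":[0,0,0],"xyz":[0,0,0],"jaw":0}]'; python3 -c "
from h import *
go(.4525,.361,.012,69)"
```

```text
t: 18.37
tool_pos: [0.454, 0.3622, 0.0125]
ee_rot: [0.001, 0.183, 0.983, 0.001]
contact_force: [-0.5, -0.4, -0.0]
grip_width: 0.998
[ 1.  -1.7  0.5] jaw now 68.9 tilt [ 0.003  0.002 -1.   ] t 18.37 q6 [ 0.59  0.29  1.73  0.    1.12 -0.62] ('turn about tool z', np.float64(-0.1))
tilt fix deg (tool) [0.16 0.11 0.  ] grip 84.8 pos [0.454  0.3622 0.0125] F [-0.5 -0.4 -0. ]
```

```bash
python3 -m pendant '[{"delta_rot":[0,0,0],"xyz":[1,-1.5,0.5],"jaw":0.3},{"delta_rot":[0,0,0],"xyz":[0,0,0],"jaw":0.7},{"delta_rot":[0,0,0],"xyz":[0,0,0],"jaw":0.7},{"delta_rot":[0,0,0],"xyz":[0,0,0],"jaw":0.7},{"delta_rot":[0,0,0],"xyz":[0,0,0],"jaw":0.7}]'; python3 -c "
from h import *
go(.4525,.361,.012,69)"
```

```text
t: 18.78
tool_pos: [0.4533, 0.3618, 0.0135]
ee_rot: [0.002, 0.183, 0.983, 0.002]
contact_force: [-1.4, 0.3, -1.2]
grip_width: 0.66
[ 0.5 -1.   1.5] jaw now 68.9 tilt [ 0.005  0.003 -1.   ] t 18.78 q6 [ 0.59  0.28  1.73  0.    1.12 -0.62] ('turn about tool z', np.float64(-0.1))
tilt fix deg (tool) [0.26 0.18 0.  ] grip 56.1 pos [0.4533 0.3618 0.0135] F [-1.4  0.3 -1.2]
```

```bash
python3 -m pendant '[{"delta_rot":[0,0,0],"xyz":[0,0,-15],"jaw":0.7},{"delta_rot":[0,0,0],"xyz":[0,0,-30],"jaw":0.7},{"delta_rot":[0,0,0],"xyz":[0,0,-30],"jaw":0.7},{"delta_rot":[0,0,0],"xyz":[0,0,-20],"jaw":0.7},{"delta_rot":[0,0,-5.5],"xyz":[0,0,0],"jaw":0.7},{"delta_rot":[0,0,-5.5],"xyz":[0,0,0],"jaw":0.7},{"delta_rot":[0,0,0],"xyz":[0,0,0],"jaw":0.7}]'; python3 -c "
from h import *
go(.552,.137,.1,80)"
```

```text
t: 19.37
tool_pos: [0.4515, 0.3605, 0.1121]
ee_rot: [0.001, 0.084, 0.996, 0.001]
contact_force: [-0.5, 0.5, -0.5]
grip_width: 0.666
[-136.6 -203.5   12. ] jaw now 80.3 tilt [ 0.002  0.002 -1.   ] t 19.37 q6 [ 0.59  0.16  1.68  0.    1.3  -0.82] ('turn about tool z', np.float64(0.3))
tilt fix deg (tool) [0.11 0.11 0.  ] grip 56.6 pos [0.4515 0.3605 0.1121] F [-0.5  0.5 -0.5]
```

```bash
python3 -m pendant '[{"delta_rot":[0,0,0],"xyz":[-10,-15,0],"jaw":0.7},{"delta_rot":[0,0,0],"xyz":[-20,-30,0],"jaw":0.7},{"delta_rot":[0,0,0],"xyz":[-20,-30,0],"jaw":0.7},{"delta_rot":[0,0,0],"xyz":[-20,-30,0],"jaw":0.7},{"delta_rot":[0,0,0],"xyz":[-20,-30,0],"jaw":0.7},{"delta_rot":[0,0,0],"xyz":[-20,-30,0],"jaw":0.7},{"delta_rot":[0,0,0],"xyz":[-18,-25,0],"jaw":0.7},{"delta_rot":[0,0,0],"xyz":[-8,-12,0],"jaw":0.7},{"delta_rot":[0,0,0],"xyz":[0,0,0],"jaw":0.7}]'; python3 -c "
from h import *
go(.552,.137,.0095,80)"
python3 - <<'E'
from h import *
c=read_camera("top");p=c["pixels"];cv2.imwrite("pics/t2.png",cv2.resize(p[180:280,150:310,::-1],None,fx=5,fy=5,interpolation=cv2.INTER_CUBIC))
m=((p.max(2)>70)*255).astype(np.uint8)
k,w,r=blob(c,m,(165,220,214,272),.008);print("charger",r, cv2.minEnclosingCircle((w*1000).astype(np.float32)))
E
```

```text
t: 20.12
tool_pos: [0.5511, 0.1295, 0.1094]
ee_rot: [-0.0, 0.096, 0.995, 0.001]
contact_force: [0.5, 0.2, -1.8]
grip_width: 0.661
[ 0.5  7.4 99.9] jaw now 79.0 tilt [ 0.     0.002 -1.   ] t 20.12 q6 [ 0.14  0.13  1.72  0.    1.29 -1.24] ('turn about tool z', np.float64(-1.0))
tilt fix deg (tool) [ 0.11 -0.01  0.  ] grip 56.2 pos [0.5511 0.1295 0.1094] F [ 0.5  0.2 -1.8]
charger ((456.89483642578125, 347.650390625), (148.79019165039062, 122.18051147460938), 3.17676043510437) ((457.6285400390625, 326.0566101074219), 83.81641387939453)
```

View pics/t2.png

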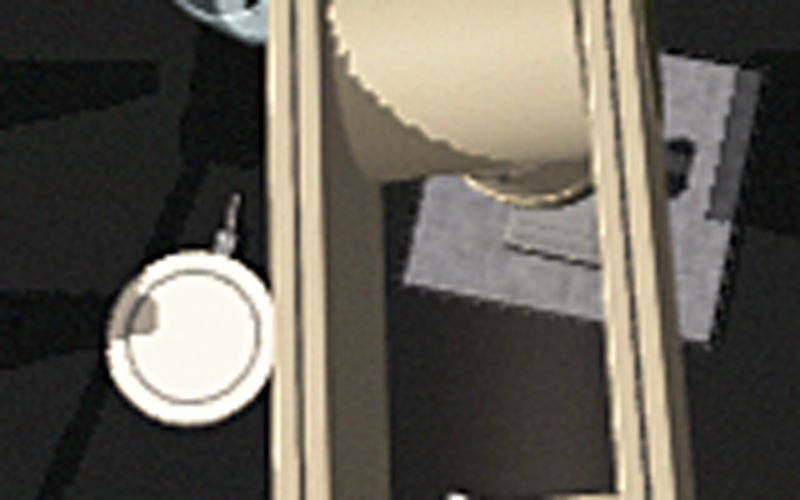

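The ring of the empty charger is centred at crop (192,337), about world (0.455, 0.361). The mouse is over the mat and ready to lower.

```bash
python3 -m pendant '[{"delta_rot":[0,0,-1],"xyz":[0.5,7,15],"jaw":0.7},{"delta_rot":[0,0,0],"xyz":[0,0,25],"jaw":0.7},{"delta_rot":[0,0,0],"xyz":[0,0,20],"jaw":0.7},{"delta_rot":[0,0,0],"xyz":[0,0,15],"jaw":0.7},{"delta_rot":[0,0,0],"xyz":[0,0,10],"jaw":0.7},{"delta_rot":[0,0,0],"xyz":[0,0,4],"jaw":0.7},{"delta_rot":[0,0,0],"xyz":[0,0,0],"jaw":0.7}]'; python3 -c "
from h import *
go(.552,.137,.0095,80)"
```

```text
t: 20.75
tool_pos: [0.5493, 0.1441, 0.0168]
ee_rot: [-0.001, 0.091, 0.996, 0.002]
contact_force: [0.1, -0.2, -0.5]
grip_width: 0.666
[-3.9 -6.6  7.3] jaw now 79.5 tilt [-0.001  0.005 -1.   ] t 20.75 q6 [ 0.16  0.25  1.76  0.01  1.13 -1.23] ('turn about tool z', np.float64(-0.5))
tilt fix deg (tool) [ 0.27 -0.09  0.  ] grip 56.6 pos [0.5493 0.1441 0.0168] F [ 0.1 -0.2 -0.5]
```

```bash
python3 -m pendant '[{"delta_rot":[0.3,0,0],"xyz":[-4,-6.5,1],"jaw":0.7},{"delta_rot":[0,0,0],"xyz":[0,0,4],"jaw":0.7},{"delta_rot":[0,0,0],"xyz":[0,0,3],"jaw":0.7},{"delta_rot":[0,0,0],"xyz":[0,0,0],"jaw":0.7}]'; python3 -c "
from h import *
go(.552,.137,.0095,80)"
```

```text
t: 21.08
tool_pos: [0.5539, 0.1376, 0.0108]
ee_rot: [0.001, 0.091, 0.996, -0.0]
contact_force: [-0.3, 0.3, -1.2]
grip_width: 0.667
[ 1.8 -0.9  1.3] jaw now 79.5 tilt [ 0.002 -0.    -1.   ] t 21.08 q6 [ 0.15  0.27  1.76 -0.    1.11 -1.23] ('turn about tool z', np.float64(-0.5))
tilt fix deg (tool) [0.01 0.1  0.  ] grip 56.7 pos [0.5539 0.1376 0.0108] F [-0.3  0.3 -1.2]
```

Lower the last millimetre, release and lift.

```bash
python3 -m pendant '[{"delta_rot":[0,0,0],"xyz":[1,-1,2],"jaw":0.7},{"delta_rot":[0,0,0],"xyz":[0,0,1],"jaw":0.7},{"delta_rot":[0,0,0],"xyz":[0,0,0],"jaw":0.1},{"delta_rot":[0,0,0],"xyz":[0,0,0],"jaw":0},{"delta_rot":[0,0,0],"xyz":[0,0,0],"jaw":0},{"delta_rot":[0,0,0],"xyz":[0,0,-15],"jaw":0},{"delta_rot":[0,0,0],"xyz":[0,0,-30],"jaw":0},{"delta_rot":[0,0,0],"xyz":[0,0,-40],"jaw":0},{"delta_rot":[0,0,0],"xyz":[0,0,-40],"jaw":0},{"delta_rot":[0,0,0],"xyz":[0,0,-40],"jaw":0}]';  python3 -m pendant '[{"delta_rot":[0,0,0],"xyz":[0,0,-30],"jaw":0},{"delta_rot":[0,0,0],"xyz":[0,0,0],"jaw":0}]'; python3 -c "
from h import *
go(.4805,-.367,.2,63.6)"
```

```text
t: 21.92
tool_pos: [0.5456, 0.1353, 0.1682]
ee_rot: [-0.008, 0.092, 0.996, -0.002]
contact_force: [1.2, -0.6, 0.2]
grip_width: 1.001
t: 22.08
tool_pos: [0.5504, 0.1361, 0.2106]
ee_rot: [-0.001, 0.092, 0.996, -0.0]
contact_force: [0.7, 0.7, 0.7]
grip_width: 1.003
[ -23.5 -507.4   11. ] jaw now 79.4 tilt [-0.002 -0.    -1.   ] t 22.08 q6 [ 0.15  0.05  1.61 -0.    1.48 -1.23] ('turn about tool z', np.float64(15.8))
tilt fix deg (tool) [-0.05 -0.09  0.  ] grip 85.2 pos [0.5504 0.1361 0.2106] F [0.7 0.7 0.7]
```

```bash
python3 -m pendant '[{"delta_rot":[0,0,0],"xyz":[-2,-40,0],"jaw":0},{"delta_rot":[0,0,0],"xyz":[-2,-40,0],"jaw":0},{"delta_rot":[0,0,0],"xyz":[-2,-40,0],"jaw":0},{"delta_rot":[0,0,0],"xyz":[-2,-40,0],"jaw":0},{"delta_rot":[0,0,0],"xyz":[-2,-40,0],"jaw":0},{"delta_rot":[0,0,0],"xyz":[-2,-40,0],"jaw":0},{"delta_rot":[0,0,0],"xyz":[-2,-40,0],"jaw":0},{"delta_rot":[0,0,0],"xyz":[-2,-40,0],"jaw":0},{"delta_rot":[0,0,0],"xyz":[-2,-40,0],"jaw":0},{"delta_rot":[0,0,0],"xyz":[-2,-40,0],"jaw":0.25}]'; python3 -m pendant '[{"delta_rot":[0,0,5],"xyz":[0,0,0],"jaw":0.25},{"delta_rot":[0,0,5],"xyz":[0,0,0],"jaw":0.25},{"delta_rot":[0,0,5.8],"xyz":[0,0,0],"jaw":0.25},{"delta_rot":[0,0,0],"xyz":[0,0,0],"jaw":0.25}]';python3 w.py pics/w6.png; python3 -c "
from h import *
go(.4805,-.367,.1,63.6)"
```

```text
t: 22.92
tool_pos: [0.5012, -0.2674, 0.2177]
ee_rot: [0.009, 0.084, 0.996, 0.001]
contact_force: [1.5, 0.3, -0.7]
grip_width: 0.884
t: 23.25
tool_pos: [0.4979, -0.2788, 0.217]
ee_rot: [0.009, 0.231, 0.973, 0.001]
contact_force: [0.6, -0.4, 0.1]
grip_width: 0.75
[-21.7 -87.6 117. ] jaw now 63.6 tilt [ 0.017 -0.003 -1.   ] t 23.3 q6 [-0.6   0.04  1.61  0.01  1.48 -1.72] ('turn about tool z', np.float64(0.0))
tilt fix deg (tool) [0.29 0.96 0.  ] grip 63.6 pos [ 0.4979 -0.2786  0.217 ] F [-0.5  0.7 -0.2]
```

View pics/w6.png

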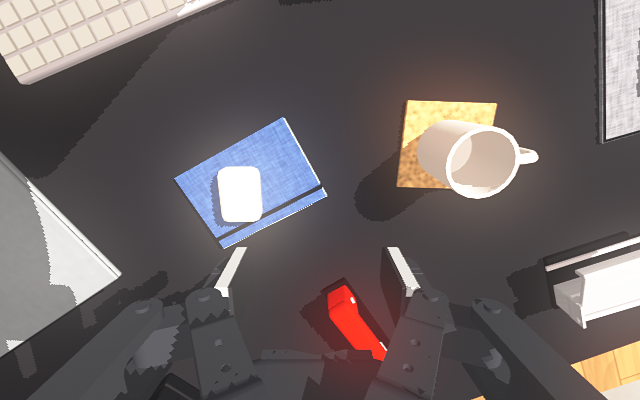

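The case lies on the notebook at (240,194). The mug stands on the coaster with its rim centre at about (483,162).

```bash
python3 -c "
from h import *
c=np.load('w.npy',allow_pickle=True).item()
p=c['pixels'];hsv=cv2.cvtColor(p,cv2.COLOR_RGB2HSV);S=hsv[...,1].astype(int);V=hsv[...,2].astype(int)
print(blob(c,(((V>190)&(S<40))*255).astype(np.uint8),(205,155,275,228),.022)[2])
print('mug',cast(c,[[483,162]],.091))
go(.4805,-.367,.1,63.6)"
```

```text
((484.67303466796875, -369.67413330078125), (48.971275329589844, 66.79088592529297), 63.78524398803711)
mug [[ 0.5426432  -0.13652727]]
[-21.7 -87.6 117. ] jaw now 63.6 tilt [ 0.017 -0.003 -1.   ] t 23.3 q6 [-0.6   0.04  1.61  0.01  1.48 -1.72] ('turn about tool z', np.float64(0.0))
tilt fix deg (tool) [0.29 0.96 0.  ] grip 63.6 pos [ 0.4979 -0.2786  0.217 ] F [-0.5  0.7 -0.2]
```

```bash
python3 -m pendant '[{"delta_rot":[0.3,1,0],"xyz":[-6,-28,0],"jaw":0.25},{"delta_rot":[0,0,0],"xyz":[-6,-28,10],"jaw":0.25},{"delta_rot":[0,0,0],"xyz":[-7,-28,25],"jaw":0.25},{"delta_rot":[0,0,0],"xyz":[0,0,35],"jaw":0.25},{"delta_rot":[0,0,0],"xyz":[0,0,35],"jaw":0.25},{"delta_rot":[0,0,0],"xyz":[0,0,25],"jaw":0.25},{"delta_rot":[0,0,0],"xyz":[0,0,0],"jaw":0.25},{"delta_rot":[0,0,0],"xyz":[0,0,0],"jaw":0.25}]'; python3 -c "
from h import *
go(.482,-.3685,.0125,63.7)"
```

```text
t: 23.97
tool_pos: [0.4814, -0.3653, 0.0866]
ee_rot: [0.004, 0.21, 0.978, -0.002]
contact_force: [0.4, -0.8, 1.2]
grip_width: 0.749
[-1.3 -2.5 74.1] jaw now 65.8 tilt [ 0.006 -0.005 -1.   ] t 23.97 q6 [-0.73  0.25  1.63  0.    1.26 -1.88] ('turn about tool z', np.float64(2.1))
tilt fix deg (tool) [-0.13  0.45  0.  ] grip 63.7 pos [ 0.4814 -0.3653  0.0866] F [ 0.4 -0.8  1.2]
```

```bash
python3 -m pendant '[{"delta_rot":[0,0.4,2.1],"xyz":[-1,-2.5,15],"jaw":0.25},{"delta_rot":[0,0,0],"xyz":[0,0,16],"jaw":0.25},{"delta_rot":[0,0,0],"xyz":[0,0,10],"jaw":0.25},{"delta_rot":[0,0,0],"xyz":[0,0,5],"jaw":0.25},{"delta_rot":[0,0,0],"xyz":[0,0,0],"jaw":0.25}]'; python3 -c "
from h import *
go(.482,-.3685,.0125,63.7)"
```

```text
t: 24.38
tool_pos: [0.4865, -0.3697, 0.0484]
ee_rot: [0.005, 0.223, 0.975, -0.004]
contact_force: [-0.6, -0.0, -0.1]
grip_width: 0.752
[ 4.9 -0.7 35.8] jaw now 64.2 tilt [ 0.008 -0.009 -1.   ] t 24.38 q6 [-0.73  0.3   1.64 -0.    1.19 -1.85] ('turn about tool z', np.float64(0.5))
tilt fix deg (tool) [-0.27  0.61  0.  ] grip 63.9 pos [ 0.4865 -0.3697  0.0484] F [-0.6 -0.  -0.1]
```

```bash
python3 -m pendant '[{"delta_rot":[-0.3,0.6,0.5],"xyz":[5,-1,8],"jaw":0.25},{"delta_rot":[0,0,0],"xyz":[0,0,13],"jaw":0.25},{"delta_rot":[0,0,0],"xyz":[0,0,9],"jaw":0.25},{"delta_rot":[0,0,0],"xyz":[0,0,4],"jaw":0.25},{"delta_rot":[0,0,0],"xyz":[0,0,0],"jaw":0.25}]'; python3 -c "
from h import *
go(.482,-.3685,.0125,63.7)"
```

```text
t: 24.8
tool_pos: [0.4836, -0.37, 0.0157]
ee_rot: [0.003, 0.226, 0.974, -0.001]
contact_force: [0.2, -0.7, -0.4]
grip_width: 0.75
[2.1 0.6 3.2] jaw now 63.8 tilt [ 0.005 -0.003 -1.   ] t 24.8 q6 [-0.74  0.35  1.65  0.    1.14 -1.85] ('turn about tool z', np.float64(0.1))
tilt fix deg (tool) [-0.04  0.31  0.  ] grip 63.8 pos [ 0.4836 -0.37    0.0157] F [ 0.2 -0.7 -0.4]
```

```bash
python3 -m pendant '[{"delta_rot":[0,0.3,0],"xyz":[1.5,0.5,4],"jaw":0.25},{"delta_rot":[0,0,0],"xyz":[0,0,1],"jaw":0.5},{"delta_rot":[0,0,0],"xyz":[0,0,0],"jaw":0.8},{"delta_rot":[0,0,0],"xyz":[0,0,0],"jaw":0.8},{"delta_rot":[0,0,0],"xyz":[0,0,0],"jaw":0.8},{"delta_rot":[0,0,0],"xyz":[0,0,0],"jaw":0.8}]'; python3 -c "
from h import *
go(.482,-.3685,.012,63.7)"
```

```text
t: 25.3
tool_pos: [0.4827, -0.3692, 0.0107]
ee_rot: [-0.0, 0.226, 0.974, -0.0]
contact_force: [0.6, 0.8, -0.7]
grip_width: 0.524
[ 0.9  0.3 -1.3] jaw now 63.8 tilt [-0.    -0.001 -1.   ] t 25.3 q6 [-0.74  0.36  1.65 -0.    1.14 -1.85] ('turn about tool z', np.float64(0.1))
tilt fix deg (tool) [-0.05 -0.    0.  ] grip 44.5 pos [ 0.4827 -0.3692  0.0107] F [ 0.6  0.8 -0.7]
```

```bash
python3 -m pendant '[{"delta_rot":[0,0,0],"xyz":[0,0,-15],"jaw":0.8},{"delta_rot":[0,0,0],"xyz":[0,0,-30],"jaw":0.8},{"delta_rot":[0,0,0],"xyz":[0,0,-40],"jaw":0.8},{"delta_rot":[0,0,0],"xyz":[0,0,-40],"jaw":0.8},{"delta_rot":[0,0,0],"xyz":[0,0,-20],"jaw":0.8},{"delta_rot":[0,0,0],"xyz":[0,0,0],"jaw":0.8}]'; python3 -c "
from h import *
go(.4545,.3615,.15,63.7)"
```

```text
t: 25.8
tool_pos: [0.48, -0.3665, 0.1576]
ee_rot: [-0.004, 0.226, 0.974, 0.002]
contact_force: [0.8, -0.3, -0.2]
grip_width: 0.527
[343.9 642.1  11.9] jaw now 63.8 tilt [-0.007  0.006 -1.   ] t 25.8 q6 [-0.74  0.19  1.55 -0.    1.4  -1.85] ('turn about tool z', np.float64(0.1))
tilt fix deg (tool) [ 0.1  -0.52  0.  ] grip 44.8 pos [ 0.48   -0.3665  0.1576] F [ 0.8 -0.3 -0.2]
```

```bash
python3 -m pendant '[{"delta_rot":[0,-0.5,0],"xyz":[9,17,0],"jaw":0.8},{"delta_rot":[0,0,0],"xyz":[18,34,0],"jaw":0.8},{"delta_rot":[0,0,0],"xyz":[18,34,0],"jaw":0.8},{"delta_rot":[0,0,0],"xyz":[18,34,0],"jaw":0.8},{"delta_rot":[0,0,0],"xyz":[18,34,0],"jaw":0.8},{"delta_rot":[0,0,0],"xyz":[18,34,0],"jaw":0.8},{"delta_rot":[0,0,0],"xyz":[18,34,0],"jaw":0.8},{"delta_rot":[0,0,0],"xyz":[18,34,0],"jaw":0.8},{"delta_rot":[0,0,0],"xyz":[18,34,0],"jaw":0.8},{"delta_rot":[0,0,0],"xyz":[18,34,0],"jaw":0.8}]'; python3 -c "
from h import *
go(.4545,.3615,.15,63.7)"
```

```text
t: 26.63
tool_pos: [0.4665, 0.0049, 0.151]
ee_rot: [0.001, 0.233, 0.973, -0.002]
contact_force: [0.8, 0.0, -0.3]
grip_width: 0.529
[172.  312.6  -0.4] jaw now 63.1 tilt [ 0.002 -0.004 -1.   ] t 26.63 q6 [-0.1  -0.19  1.95 -0.    1.38 -1.2 ] ('turn about tool z', np.float64(-0.6))
tilt fix deg (tool) [-0.15  0.18  0.  ] grip 45.0 pos [0.4665 0.0049 0.151 ] F [ 0.8  0.  -0.3]
```

```bash
python3 -m pendant '[{"delta_rot":[0,0,-0.6],"xyz":[18,33,0],"jaw":0.8},{"delta_rot":[0,0,0],"xyz":[18,33,0],"jaw":0.8},{"delta_rot":[0,0,0],"xyz":[18,33,0],"jaw":0.8},{"delta_rot":[0,0,0],"xyz":[18,33,0],"jaw":0.8},{"delta_rot":[0,0,0],"xyz":[18,33,0],"jaw":0.8},{"delta_rot":[0,0,0],"xyz":[18,33,0],"jaw":0.8},{"delta_rot":[0,0,0],"xyz":[18,33,0],"jaw":0.8},{"delta_rot":[0,0,0],"xyz":[14,25,0],"jaw":0.8},{"delta_rot":[0,0,0],"xyz":[6,12,0],"jaw":0.8},{"delta_rot":[0,0,0],"xyz":[0,0,0],"jaw":0.8}]'; python3 -c "
from h import *
go(.4545,.3615,.09,63.7)"
```

```text
t: 27.47
tool_pos: [0.4437, 0.3314, 0.1389]
ee_rot: [-0.002, 0.224, 0.975, -0.003]
contact_force: [-0.4, 0.3, -1.1]
grip_width: 0.526
[ 3.3 32.1 48.7] jaw now 64.1 tilt [-0.006 -0.004 -1.   ] t 27.47 q6 [ 0.55  0.08  1.72 -0.    1.36 -0.57] ('turn about tool z', np.float64(0.4))
tilt fix deg (tool) [-0.37 -0.21  0.  ] grip 44.7 pos [0.4437 0.3314 0.1389] F [-0.4  0.3 -1.1]
```

```bash
python3 -m pendant '[{"delta_rot":[-0.4,-0.2,0],"xyz":[3,20,0],"jaw":0.8},{"delta_rot":[0,0,0],"xyz":[0,12,15],"jaw":0.8},{"delta_rot":[0,0,0],"xyz":[0,0,25],"jaw":0.8},{"delta_rot":[0,0,0],"xyz":[0,0,25],"jaw":0.8},{"delta_rot":[0,0,0],"xyz":[0,0,15],"jaw":0.8},{"delta_rot":[0,0,0],"xyz":[0,0,8],"jaw":0.8},{"delta_rot":[0,0,0],"xyz":[0,0,0],"jaw":0.8}]'; python3 -c "
from h import *
go(.4545,.3615,.01,63.7)"
```

```text
t: 28.05
tool_pos: [0.4537, 0.3589, 0.0423]
ee_rot: [-0.001, 0.223, 0.975, -0.002]
contact_force: [0.6, 0.1, -1.9]
grip_width: 0.523
[ 0.4  2.8 32.3] jaw now 64.2 tilt [-0.003 -0.003 -1.   ] t 28.05 q6 [ 0.58  0.25  1.72 -0.    1.18 -0.54] ('turn about tool z', np.float64(0.5))
tilt fix deg (tool) [-0.23 -0.06  0.  ] grip 44.4 pos [0.4537 0.3589 0.0423] F [ 0.6  0.1 -1.9]
```

```bash
python3 -m pendant '[{"delta_rot":[-0.2,0,0],"xyz":[0,3,10],"jaw":0.8},{"delta_rot":[0,0,0],"xyz":[0,0,10],"jaw":0.8},{"delta_rot":[0,0,0],"xyz":[0,0,7],"jaw":0.8},{"delta_rot":[0,0,0],"xyz":[0,0,3],"jaw":0.8},{"delta_rot":[0,0,0],"xyz":[0,0,0],"jaw":0.8}]'; python3 -c "
from h import *
go(.4545,.3615,.01,63.7)"
```

```text
t: 28.47
tool_pos: [0.4565, 0.3608, 0.0112]
ee_rot: [0.0, 0.224, 0.975, 0.001]
contact_force: [-0.0, -0.7, -0.9]
grip_width: 0.529
[ 2.1 -0.3  1.2] jaw now 64.2 tilt [ 0.001  0.001 -1.   ] t 28.47 q6 [ 0.58  0.29  1.72  0.    1.12 -0.54] ('turn about tool z', np.float64(0.5))
tilt fix deg (tool) [0.08 0.02 0.  ] grip 45.0 pos [0.4565 0.3608 0.0112] F [-0.  -0.7 -0.9]
```

```bash
python3 -m pendant '[{"delta_rot":[0,0,0],"xyz":[2,0,2],"jaw":0.8},{"delta_rot":[0,0,0],"xyz":[0,0,0.5],"jaw":0.8},{"delta_rot":[0,0,0],"xyz":[0,0,0],"jaw":0.2},{"delta_rot":[0,0,0],"xyz":[0,0,0],"jaw":0.2},{"delta_rot":[0,0,0],"xyz":[0,0,-4],"jaw":0.1},{"delta_rot":[0,0,0],"xyz":[0,0,-20],"jaw":0},{"delta_rot":[0,0,0],"xyz":[0,0,-40],"jaw":0},{"delta_rot":[0,0,0],"xyz":[0,0,-40],"jaw":0},{"delta_rot":[0,0,0],"xyz":[0,0,-40],"jaw":0},{"delta_rot":[0,0,0],"xyz":[0,0,-30],"jaw":0}]'; python3 -c "
from h import *
go(.42,-.42,.2,63.7)"
```

```text
t: 29.3
tool_pos: [0.4499, 0.359, 0.1834]
ee_rot: [-0.004, 0.223, 0.975, -0.004]
contact_force: [0.9, 0.3, 0.6]
grip_width: 1.002
[-312.2 -714.4  -11.5] jaw now 64.2 tilt [-0.01  -0.006 -1.   ] t 29.3 q6 [ 0.58  0.1   1.61  0.    1.44 -0.54] ('turn about tool z', np.float64(0.5))
tilt fix deg (tool) [-0.58 -0.37  0.  ] grip 85.2 pos [0.4499 0.359  0.1834] F [0.9 0.3 0.6]
```

```bash
python3 -m pendant '[{"delta_rot":[-0.6,-0.4,0],"xyz":[0,0,-30],"jaw":0},{"delta_rot":[0,0,0],"xyz":[-15,-35,0],"jaw":0},{"delta_rot":[0,0,0],"xyz":[-15,-35,0],"jaw":0},{"delta_rot":[0,0,0],"xyz":[-15,-35,0],"jaw":0},{"delta_rot":[0,0,0],"xyz":[-15,-35,0],"jaw":0},{"delta_rot":[0,0,0],"xyz":[-15,-35,0],"jaw":0},{"delta_rot":[0,0,0],"xyz":[-15,-35,0],"jaw":0},{"delta_rot":[0,0,0],"xyz":[-15,-35,0],"jaw":0},{"delta_rot":[0,0,0],"xyz":[-15,-35,0],"jaw":0},{"delta_rot":[0,0,0],"xyz":[-15,-35,0],"jaw":0}]'; python3 -m pendant '[{"delta_rot":[0,0,0],"xyz":[-15,-35,0],"jaw":0},{"delta_rot":[0,0,0],"xyz":[-15,-35,0],"jaw":0},{"delta_rot":[0,0,0],"xyz":[-15,-35,0],"jaw":0},{"delta_rot":[0,0,0],"xyz":[-15,-35,0],"jaw":0},{"delta_rot":[0,0,0],"xyz":[-15,-35,0],"jaw":0},{"delta_rot":[0,0,0],"xyz":[-15,-35,0],"jaw":0},{"delta_rot":[0,0,0],"xyz":[-15,-35,0],"jaw":0},{"delta_rot":[0,0,0],"xyz":[-15,-35,0],"jaw":0},{"delta_rot":[0,0,0],"xyz":[-15,-35,0],"jaw":0},{"delta_rot":[0,0,0],"xyz":[0,0,0],"jaw":0}]'
python3 -c "
from h import *
c=read_camera('top');cv2.imwrite('pics/t3.png',cv2.resize(c['pixels'][110:290,160:400,::-1],None,fx=3.3333,fy=3.3333,interpolation=cv2.INTER_CUBIC))"
```

```text
t: 30.13
tool_pos: [0.4409, 0.0145, 0.2338]
ee_rot: [0.016, 0.217, 0.976, 0.012]
contact_force: [0.6, -0.2, 0.3]
grip_width: 1.001
t: 30.97
tool_pos: [0.4254, -0.3523, 0.2383]
ee_rot: [0.025, 0.219, 0.975, 0.008]
contact_force: [-0.5, -0.6, 0.1]
grip_width: 1.0
```

View pics/t3.png

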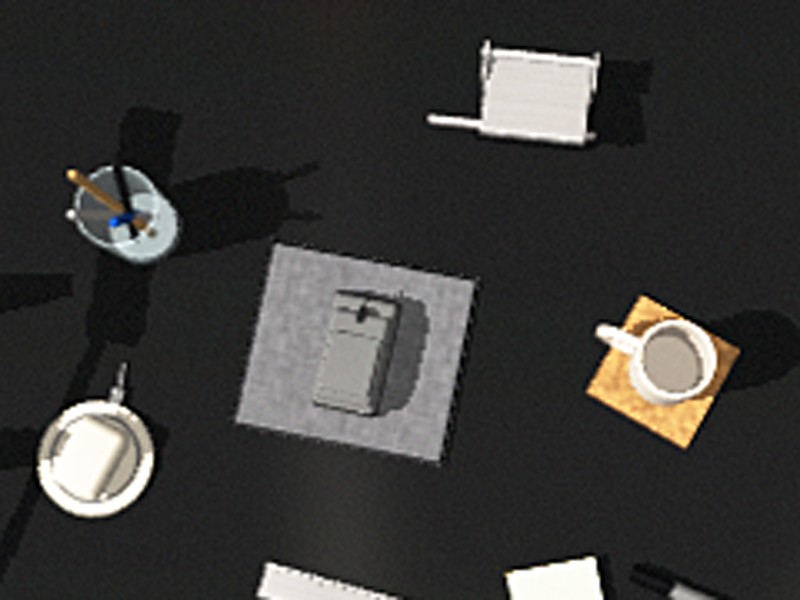

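The case, mouse and mug are each centred on their places to within about 4 mm once I allow for parallax. The mouse is about 1° off the mat's edges, and the bystanders look unmoved.

```bash
python3 -c "
from rig import *
print(job_done(), get_state()['t'])"
```

```text
the job is handed in; nothing more can be done
the job is handed in; nothing more can be done
```

I swapped all three items and handed the job in at about 31 s of robot time, well inside the 112 s limit. I put the case on the notebook first, moved the mug to the coaster, then the mouse to the mat, and last the case to the charging pad. I got no verdict back.

**Last checks, from the final overhead picture with a hand correction for parallax:**

| Item | Distance from centre | Orientation |
|---|---|---|
| Mug on coaster | about 3 mm | looks upright |
| Mouse on mat | about 2 mm | about 1° off parallel |
| Case on charging pad | about 1 mm | looks flat |

- **Bystanders:** the hole punch and pen cup look unmoved in that picture, but I judged this by eye. The stapler was outside it; I last saw it in the wrist picture taken before I picked the case up from the notebook, and did not measure it.
- **Arm:** the gripper was open and clear of everything at hand-in.
- **What disagreed:** when I set the mug down, the force reading never showed it touching the coaster. I released it on height instead, where the tool had stopped going down at the expected level. The wrist picture taken afterwards showed it upright on the coaster, about 3 mm off centre.

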